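Index and lock a wood lathe's spindle

ROBOT

A 7-joint arm with a two-finger parallel gripper is mounted at the origin on the work surface. World frame = base frame: x ahead of the robot, y to its left, z up, the work surface at z = 0. Lengths are in m, angles in rad, forces in N, time in s.
With the tool pointing down it reaches from about 0.4 to 0.85 m from the base axis. Payload 10.4 kg.
Tool frame: the origin (TCP) lies on the centre line of the jaws, within the pads' length; the fingertips stand 11 mm ahead of it and the grasp point (between the pads) lies 8 mm behind it (tip_reach is the distance from the TCP to the fingertips, in m); z points along the fingers, y is the line along which they close (so a half turn about z gives the same grasp; the last joint's range is limited). The gripper opens to 85 mm and grips with 20 to 120 N. Pads are 22 mm wide; open, the fingers measure 114 mm over their backs; the gripper's body (76 mm by 85 mm) begins 54 mm behind the grasp point. The pads swing forward as they close: fully open they stand 13 mm farther back than shut.
Start: joints at [1.236, 0.332, -0.065, 1.46, 0.022, 1.35, -0.088], TCP at [0.192, -0.595, 0.242] pointing down, gripper open.
Joint ranges: [-2.6, 2.6], [-0.5, 2.12], [-1.47, 1.34], [0.16, 2.42], [-1.27, 4.41], [0.06, 2.06], [-2.6, 2.6]. Speed limits (rad/s): [2.22, 2.22, 2.79, 2.79, 3.14, 3.14, 3.14].

INTERFACE

Orientations are given as a unit quaternion [x, y, z, w].
In Python, from workcell import get_obs, camera, hand_in, tip_reach gives the robot as it stands. The module is installed in compiled form; this text tells all that it offers.
- The arm moves only by the tool move_arm, never from a script. Its argument "plan" is a list of rows, each an object with "delta_pos": the shift along the tool's x, y, z in a scale on which 1.0 is 1 m, a list of three; "turn": the turn, a rotation vector about the tool's x, y, z in shares of pi rad (1.0 is pi rad), a list of three; "fingers": the closure, from 0 (fully open) to 1 (shut). A call has 1 to 12 rows; each row is the pose to reach, as a shift and turn from the pose commanded when the call began, along the tool's axes at that moment; what a row does not reach only later rows make up. A row lasts 1/8 s, in which the tool goes at most 62.5 mm and 10.7 degrees, less where a joint would pass 70% of its speed; a pose out of reach is approached as far as the arm can. A shift or turn number past 1, either way, is cut back to 1. A call with a gripper value outside its range is refused whole. The fingers move at their own pace and stop on an object; "force" is the grip in N (left out, the last holds). Time passes only in rows, so rows that repeat a pose let the fingers close. It gives the time, the measured TCP pose, the force, the opening and the grip force at its end, in the units of the state.
- get_obs(): the state, without advancing time (a new reading comes with each control period).
- camera(name): name is "scene" or "top" or "wrist"; returns a dict with "color" (420x560x3 uint8, red, green, blue), "range_z" (420x560 float32, m along the optical axis (not along the pixel's ray), 0 where there is no reading), "fx", "fy", "cx", "cy" (pixels), "R" (3x3) and "t" (3): a world point X has camera coordinates R X + t; the wrist camera has in their place "tool_from_camera" (4x4, takes a point from camera to tool coordinates, whose origin is the TCP and whose axes are the flange's). Camera axes: x right, y down, z forward; pixel columns grow to the right and rows downward; lengths in m; the calibration is good to about 2 mm. A picture is of the moment at which its call begins: read the wrist's pose just before it.
- hand_in(): hands the job in; it is judged then, once.
The state is a dict: "clock": time; "joint_pos": joint angles; "joint_velocities": joint speeds; "tau": joint torques, N m; "position": TCP position; "ee_rot": TCP orientation; "ft_force": force on the tool from outside, world axes, zero at the start; "torque": the same for the moment, N m; "grip_width": opening from 0.0 (shut) to 1.0 (fully open); "grasp_force": force on a finger pad.
Only numpy, scipy, OpenCV 4.12 (cv2) and the standard library are available. Lean on these libraries where they do the work, as an engineer would, in place of code of your own. Each camera call takes 0.05 s, during which the arm holds its last target. There are 200 camera calls.

TASK

Lock the lathe spindle at its index mark: turn the handwheel by its rim until the engraved mark faces the pointer, stand the index pin in the bush on top of the headstock, then rock the wheel gently by its rim until the pin drops fully home, its head flush on the bush. Never force the wheel and the pin against each other, let go of everything at the end, and leave the gouge, calipers, wax tin and mallet where they are.

Things in the scene. Friction and masses are not known exactly. Their poses are not given: they have to be found in the camera images.
- lathe: Grey-green wood lathe, 820 mm long, fixed; a chair leg between its centres. Origin on the bench under the headstock's middle; y runs along the spindle to the handwheel end (the left, seen from the robot), x to the lathe's back, away from the robot. Spindle axis 215 mm above the bench. Headstock x -75 to 75, y -90 to 90 mm, roof at z 297 mm.
- wheel_centre (a point): Middle of the handwheel on the spindle axis (fixed; 143 mm along the lathe's y, 215 mm up). The wheel is a bright aluminium disc, diameter 140 mm, 16 mm thick, with flat faces that can be pinched from above; hub diameter 40 mm. The headstock's end face is 45 mm from its inner face; else only the pointer is near its top.
- handwheel: The turning spindle: handwheel, index ring and chair leg, as one. Origin on the axis in mid-headstock. Its rotation about the lathe's y axis is the wheel's angle: 0 with the mark at the very top, growing as the top goes towards the lathe's back (+x), the way to turn. Balanced, stays where left; friction takes about 4 N at the rim.
- wheel_mark (a point): Engraved mark: the one black line, 3.4 mm wide, across the handwheel's rim, running 16 mm down both faces. The point is on the rim's surface, 70 mm from the axis, mid-thickness. It starts 20 to 70 degrees from the top on the robot's side and goes over the top to the pointer.
- pointer_tip (a point): Tip of a fixed bent steel finger on the headstock's end face, 40 to 52 degrees behind the wheel's top (far side from the robot), 74 mm from the axis, 4 mm clear of the rim, mid-thickness. It is only a rough guide to the slot: with the mark exactly at the pointer, the middle of the marked slot is anywhere from 6 degrees short of the pin to 6 degrees past it.
- bush_mouth (a point): Centre of the top of the steel bush on the headstock roof, 303 mm above the bench, 83 mm from the wheel's middle along the spindle: a 40 x 40 mm block standing 6 mm above the roof, with a vertical hole 11.5 mm in diameter, 24 mm deep, chamfer 2 mm. The index ring runs below it.
- ring_top (a point): Point on the top of the hidden index ring, straight below the bush (28 mm below its mouth). The ring turns with the wheel: radius 60 mm, twelve slots 12.5 mm wide, 12 mm deep, 30 degrees apart. Off a slot the pin stands on the ring, its head 10 to 12 mm above the bush; over a slot it drops by its weight until the head is flush, and the wheel is locked but for 2 degrees of play either way.
- index_pin: Steel index pin, about 90 g: shank 10 mm in diameter, 38.5 mm long, 1 mm chamfer at the foot; above it a round head 20 mm in diameter, 24 mm high. Origin at the centre of its foot, z up along the pin. It starts upright in the middle hole of the tool block, head resting on the block (head 45 to 69 mm above the bench).
- pin_block: Dark hardwood block, 60 x 150 x 45 mm, long side along its y axis, fixed on the bench; origin at the centre of its underside. The pin stands in its middle hole; a spare centre (30 mm high) and a T-shaped chuck key (27 mm high) are fixed 52 mm either side along y. It may be at the left or the right in front of the lathe.
- bowl_gouge: Bowl gouge, 300 mm long, wooden handle, lying on the bench in front of the lathe. Leave alone.
- calipers: Steel outside calipers, 140 mm long, lying flat on the bench left of the handwheel. Leave alone.
- wax_tin: Tin of wax, 72 mm in diameter, 55 mm high. Leave alone.
- mallet: Turned wooden mallet, 210 mm high, standing on its head to the rear left of the handwheel. Leave alone.
Not all that is in view belongs to the job. Leave any orange or yellow look-alike of the pin_block alone.

How it is judged:
By the outcome, as a careful person would: the job done as asked, in the order asked, and still so for the second after the job is handed in, with the robot touching nothing.
It also fails if it takes over 72 s, if anything falls off the work surface, if the arm or the gripper's body presses on something with over 40 N, if the wrist force passes 120 N, or if a joint passes its speed limit or range.

## Working session

There is one attempt and no reset: what is moved stays moved. The work goes in short steps, Python scripts to look and compute and a tool call to move; the robot and the scene stay as the last step left them, time stands still between calls to the robot, and variables do not carry over. Pictures are saved under pics/ and viewed, at most 10 in all, crops included, and the job is handed in when it is done.

Besides the shell and the picture viewer there is one more tool, called after ">>>" by a JSON object that holds its "method" and its "body", one argument or row to a line. move_arm: Moves the arm, as the interface text tells. Its arguments: {"type":"object","properties":{"plan":{"type":"array","items":{"type":"object","properties":{"delta_pos":{"type":"array","items":{"type":"number"}},"turn":{"type":"array","items":{"type":"number"}},"fingers":{"type":"number"}}}},"force":{"type":"number"}},"required":["plan"]}

```bash
mkdir -p pics; cat > h.py <<'E'
import numpy as np, cv2, pickle
from workcell import get_obs, camera, hand_in, tip_reach
from scipy.spatial.transform import Rotation as Ro
def snap(n,save=None):
    o=get_obs(); c=camera(n)
    if n=="wrist":
        T=np.eye(4);T[:3,:3]=Ro.from_quat(o["ee_rot"]).as_matrix();T[:3,3]=o["position"]
        M=T@np.array(c["tool_from_camera"]); c["Rw"]=M[:3,:3];c["o"]=M[:3,3]
    else:
        R=np.array(c["R"]);c["Rw"]=R.T;c["o"]=-R.T@np.array(c["t"])
    if save: cv2.imwrite(f"pics/{save}.png",c["color"][:,:,::-1])
    pickle.dump(c,open(f"{save or n}.pkl","wb"))
    return c
def ray(c,u,v): 
    return c["o"],c["Rw"]@np.array([(u-c["cx"])/c["fx"],(v-c["cy"])/c["fy"],1])
def plane(c,u,v,z):
    o,d=ray(c,u,v);return o+d*(z-o[2])/d[2]
def pts(c):
    z=c["range_z"];v,u=np.mgrid[:z.shape[0],:z.shape[1]]
    P=np.stack([(u-c["cx"])/c["fx"]*z,(v-c["cy"])/c["fy"]*z,z],-1)@c["Rw"].T+c["o"]
    P[z==0]=np.nan
    return P
def proj(c,X):
    p=c["Rw"].T@(np.array(X)-c["o"]);return c["fx"]*p[0]/p[2]+c["cx"],c["fy"]*p[1]/p[2]+c["cy"]
def tri(*rs):
    A=0;b=0
    for o,d in rs:
        d=d/np.linalg.norm(d);M=np.eye(3)-np.outer(d,d);A=A+M;b=b+M@o
    return np.linalg.solve(A,b)
E
python3 - <<'E'
from h import *
print(get_obs(),tip_reach)
a=snap("scene","s0");b=snap("top","t0");w=snap("wrist","w0")
for c in(a,b,w):print(c["o"],c["Rw"].round(2).tolist(),c["fx"],c["cx"],c["cy"])
E
```

```text
{'clock': 0.0, 'joint_pos': array([ 1.23640245,  0.33286257, -0.06471125,  1.46097886,  0.02157969,
        1.3499446 , -0.08850325]), 'joint_velocities': array([ 2.27267522e-04, -1.50494587e-03,  1.18844676e-06,  7.43520250e-04,
        8.80637865e-04,  4.29627608e-04, -8.48243686e-04]), 'tau': array([-5.68999330e-04, -6.25439715e+01,  4.90249274e-02, -3.91616428e+01,
        1.63599401e-02,  9.69920045e-03, -8.16867828e-05]), 'position': array([ 0.19161462, -0.59449028,  0.24150385]), 'ee_rot': array([ 9.87870469e-01,  1.55278376e-01, -1.40866000e-04, -7.35981629e-04]), 'ft_force': array([-0.78302374,  0.61853769, -0.57243595]), 'torque': array([0.04524163, 0.0357998 , 0.02972742]), 'grasp_force': 0.0, 'grip_width': 0.9990043830881051} 0.011
[1.09946526 0.60833423 1.01937309] [[-0.72, 0.45, -0.53], [0.69, 0.48, -0.53], [0.02, -0.75, -0.66]] 383.27545701486093 279.8855016823141 213.94807453890604
[ 0.30223148 -0.05645415  1.39576107] [[-0.02, -1.0, 0.09], [-1.0, 0.02, 0.02], [-0.02, -0.09, -1.0]] 414.3036061482108 278.642668711643 210.031054843146
[ 0.27203738 -0.56904062  0.37211142] [[0.31, -0.9, -0.31], [-0.95, -0.29, -0.1], [-0.0, 0.33, -0.94]] 300.5173342511741 277.341470387777 211.64861840007688
```

View pics/s0.png

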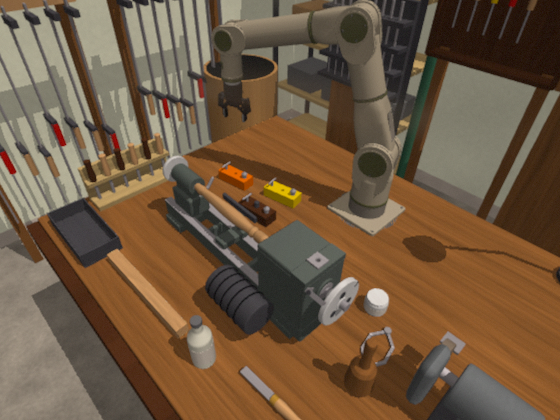

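View pics/t0.png

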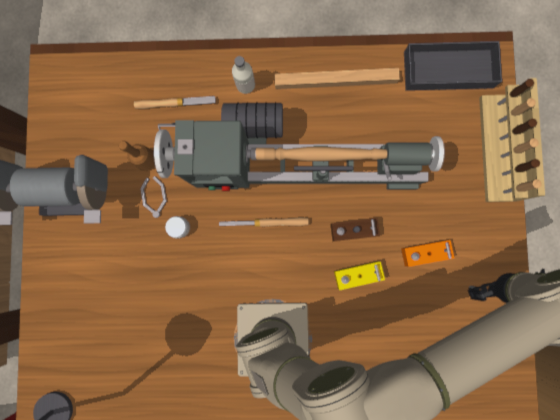

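The scene view shows the bush at about (318,260), the wheel at (338,300) and the dark block at (257,208). The top view shows the bush at (184,146), the wheel at (163,152) and the dark block at (355,230), with the pin in its middle.

```bash
python3 - <<'E'
from h import *
a=pickle.load(open("s0.pkl","rb"));b=pickle.load(open("t0.pkl","rb"))
for n,c,us in(("s",a,[(318,260),(257,208),(338,300)]),("t",b,[(184,146),(355,230),(163,152)])):
    P=pts(c)
    for u,v in us: print(n,u,v,P[v,u].round(4))
# headstock roof from top depth
P=pts(b); m=(abs(P[...,2]-.297)<.012); m[:, :150]=0; m[:,270:]=0
k=cv2.minAreaRect(np.argwhere(m)[:,::-1].astype(np.float32)); print(k)
bx=cv2.boxPoints(k); print([plane(b,*q,.297).round(4) for q in bx])
m=(P[...,2]>.1)&(P[...,2]<.6)
s=lambda img,x,y,w,h,n,f:cv2.imwrite(f"pics/{n}.png",cv2.resize(img[y:y+h,x:x+w,::-1],None,fx=f,fy=f,interpolation=cv2.INTER_CUBIC))
A=cv2.resize(a["color"][240:340,270:370],(400,400),interpolation=2);B=cv2.resize(b["color"][110:210,140:240],(400,400),interpolation=2)
C=cv2.resize(a["color"][190:230,230:290],(400,267),interpolation=2)[:200];D=cv2.resize(b["color"][210:250,325:385],(400,267),interpolation=2)[:200]
cv2.imwrite("pics/c0.png",np.vstack([np.hstack([A,B]),np.hstack([C,D])])[:,:,::-1])
E
```

```text
s 318 260 [0.5704 0.2151 0.2956]
s 257 208 [ 0.3625 -0.2624  0.0493]
s 338 300 [0.5911 0.3061 0.239 ]
t 184 146 [0.5805 0.221  0.2925]
t 355 230 [ 0.352  -0.2726  0.064 ]
t 163 152 [0.5758 0.2921 0.2477]
((213.61790466308594, 259.88427734375), (285.5397033691406, 90.20173645019531), 82.40535736083984)
[array([0.6417, 0.3133, 0.297 ]), array([0.6691, 0.0683, 0.297 ]), array([-0.0767, -0.0222,  0.297 ]), array([-0.104 ,  0.2079,  0.297 ])]
```

View pics/c0.png

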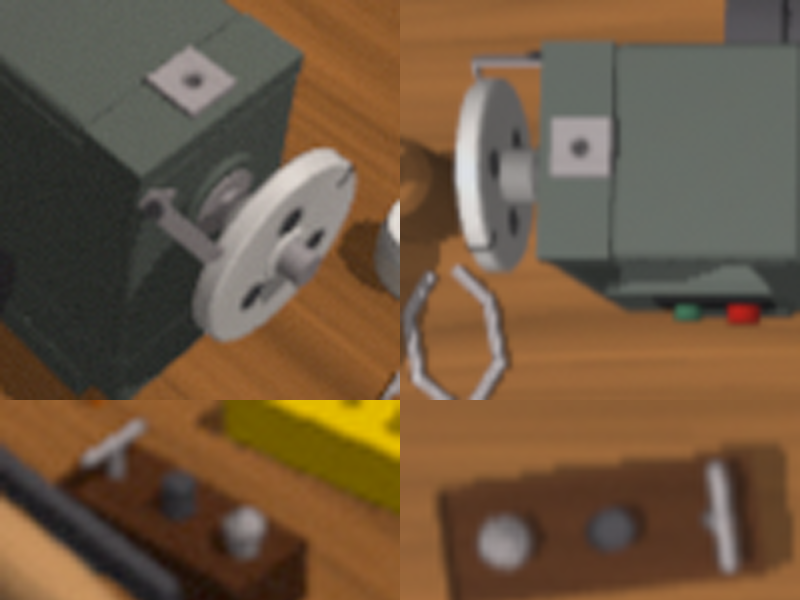

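The crops show the bush hole at scene (318.2,260) and top (184.7,146.7). The wheel mark is on the robot side at scene (356.7,283) and top (160,171.5). The pointer tip is at scene (324.5,303.7) and top (159.2,127.5), and the pin head at scene (256.9,202) and top (356.6,229.2).

```bash
cat > m1.py <<'E'
from h import *
a=pickle.load(open("s0.pkl","rb"));b=pickle.load(open("t0.pkl","rb"))
for n,p,q,z in [("bush",(318.2,260),(184.7,146.7),.303),("mark",(356.7,283),(160,171.5),None),("ptr",(324.5,303.7),(159.2,127.5),None),("pinhead",(256.9,202),(356.6,229.2),.069)]:
    X=tri(ray(a,*p),ray(b,*q)); print(n,X.round(4), [plane(c,*r,z).round(4) for c,r in((a,p),(b,q))] if z else "")
# roof edge directions from top view
P=pts(b);m=((P[...,2]>.27)&(P[...,2]<.32)).astype(np.uint8);m[:,:170]=0;m[:,246:]=0;m[:110]=0;m[195:]=0
m=cv2.morphologyEx(m,cv2.MORPH_OPEN,np.ones((5,5)))
bx=cv2.boxPoints(cv2.minAreaRect(np.argwhere(m)[:,::-1].astype(np.float32)));print(bx.tolist())
W=np.array([plane(b,*q,.297) for q in bx]);print(W.round(4).tolist(),W.mean(0),[np.degrees(np.arctan2(*(W[(i+1)%4]-W[i])[:2])).round(2) for i in range(4)],np.linalg.norm(W-np.roll(W,1,0),axis=1))
# dark block orientation
h=cv2.cvtColor(b["color"],cv2.COLOR_RGB2HSV);m=((h[...,2]<85)).astype(np.uint8);m[:215]=0;m[245:]=0;m[:,:325]=0;m[:,385:]=0
r=cv2.minAreaRect(np.argwhere(m)[:,::-1].astype(np.float32));bx=cv2.boxPoints(r)
print([plane(b,*q,.045).round(4).tolist() for q in bx])
E
python3 m1.py
```

```text
bush [0.5753 0.2178 0.3018] [array([0.5754, 0.2194, 0.303 ]), array([0.5758, 0.2165, 0.303 ])]
mark [0.5194 0.3043 0.2422] 
ptr [0.6408 0.2996 0.2649] 
pinhead [ 0.3531 -0.276   0.0665] [array([ 0.354, -0.272,  0.069]), array([ 0.3542, -0.277 ,  0.069 ])]
[[174.0, 121.0], [241.0, 121.0], [241.0, 176.0], [174.0, 176.0]]
[[0.6494, 0.2476, 0.297], [0.6451, 0.0643, 0.297], [0.4938, 0.0656, 0.297], [0.4975, 0.2467, 0.297]] [0.57144763 0.15604229 0.297     ] [np.float64(-178.64), np.float64(-89.49), np.float64(1.19), np.float64(89.69)] [0.15191046 0.18335068 0.15131673 0.18115818]
[[0.3734, -0.1968, 0.045], [0.3911, -0.3464, 0.045], [0.3391, -0.3515, 0.045], [0.3214, -0.2024, 0.045]]
```

Units first: turns go in shares of pi rad. So 0.312 rad is 0.0993.

>>> {"method": "move_arm", "body": {
  "plan": [
    {"delta_pos": [0.03,-0.029,-0.01],"turn": [0,0,0.0127],"fingers": 0.5},
    {"delta_pos": [0.06,-0.058,-0.02],"turn": [0,0,0.0255],"fingers": 0.5},
    {"delta_pos": [0.1,-0.095,-0.03],"turn": [0,0,0.0414],"fingers": 0.5},
    {"delta_pos": [0.14,-0.13,-0.04],"turn": [0,0,0.0573],"fingers": 0.5},
    {"delta_pos": [0.18,-0.17,-0.05],"turn": [0,0,0.0732],"fingers": 0.5},
    {"delta_pos": [0.22,-0.21,-0.06],"turn": [0,0,0.0891],"fingers": 0.5},
    {"delta_pos": [0.245,-0.23,-0.06],"turn": [0,0,0.0993],"fingers": 0.5},
    {"delta_pos": [0.245,-0.23,-0.06],"turn": [0,0,0.0993],"fingers": 0.5}
  ]
}}

```text
clock: 1.15
position: [0.3557, -0.2986, 0.3025]
ee_rot: [1.0, 0.002, 0.0, 0.0]
ft_force: [-0.1, -1.1, -0.1]
grip_width: 0.501
grasp_force: 0.0
```

```bash
cat >> h.py <<'E'
R0=np.diag([1.,-1,-1])
def Rt(th=0,yaw=0): return Ro.from_euler("z",yaw,degrees=True).as_matrix()@Ro.from_euler("y",th,degrees=True).as_matrix()@R0
def delta(p,R):
    o=get_obs();r=Ro.from_quat(o["ee_rot"]).as_matrix()
    print("d",(r.T@(np.array(p)-o["position"])).round(4).tolist(),"t",Ro.from_matrix(r.T@R).as_rotvec().round(3).tolist())
def st():
    o=get_obs();r=Ro.from_quat(o["ee_rot"]).as_matrix()
    print("t",round(o["clock"],2),"p",o["position"].round(4),"z",r[:,2].round(3),"x",r[:,0].round(3),"F",o["ft_force"].round(1),"g",round(o["grip_width"],3),round(o["grasp_force"],1),"q",o["joint_pos"].round(2))
E
python3 - <<'E'
from h import *
st(); c=snap("wrist","w1"); delta([.45,.24,.42],Rt())
E
```

```text
t 1.15 p [ 0.3557 -0.2986  0.3025] z [ 0. -0. -1.] x [1.    0.004 0.   ] F [-0.1 -1.1 -0.1] g 0.501 0.0 q [ 0.91 -0.04 -0.3   1.75 -0.01  1.42 -0.95]
d [0.0964, -0.54, -0.1179] t [0.0, 0.0, 0.002]
```

View pics/w1.png

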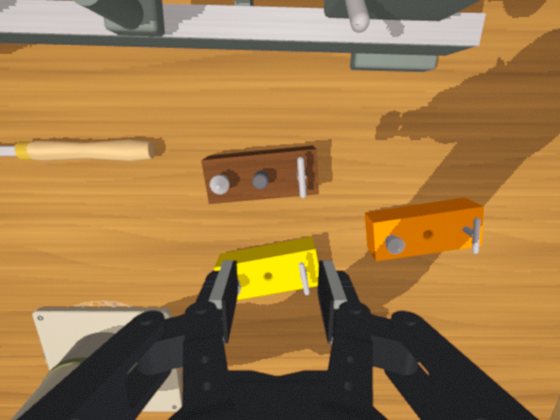

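The wrist view shows the pin head at about (260,181) in the dark block, standing away from the yellow and orange look-alikes. Next I move to the wheel.

>>> {"method": "move_arm", "body": {
  "plan": [
    {"delta_pos": [0.01,-0.03,-0.03],"turn": [0,0,0],"fingers": 0.5},
    {"delta_pos": [0.02,-0.08,-0.06],"turn": [0,0,0],"fingers": 0.5},
    {"delta_pos": [0.03,-0.13,-0.09],"turn": [0,0,0],"fingers": 0.5},
    {"delta_pos": [0.04,-0.18,-0.118],"turn": [0,0,0],"fingers": 0.5},
    {"delta_pos": [0.05,-0.23,-0.118],"turn": [0,0,0],"fingers": 0.5},
    {"delta_pos": [0.06,-0.28,-0.118],"turn": [0,0,0],"fingers": 0.5},
    {"delta_pos": [0.07,-0.33,-0.118],"turn": [0,0,0],"fingers": 0.5},
    {"delta_pos": [0.08,-0.39,-0.118],"turn": [0,0,0],"fingers": 0.5},
    {"delta_pos": [0.09,-0.45,-0.118],"turn": [0,0,0],"fingers": 0.5},
    {"delta_pos": [0.096,-0.5,-0.118],"turn": [0,0,0],"fingers": 0.5},
    {"delta_pos": [0.096,-0.54,-0.118],"turn": [0,0,0],"fingers": 0.5},
    {"delta_pos": [0.096,-0.54,-0.118],"turn": [0,0,0],"fingers": 0.5}
  ]
}}

```text
clock: 2.7
position: [0.4503, 0.2409, 0.4196]
ee_rot: [1.0, 0.002, -0.001, -0.001]
ft_force: [-0.3, -0.9, 0.2]
grip_width: 0.5
grasp_force: 0.0
```

```bash
python3 - <<'E'
from h import *
st(); c=snap("wrist","w2"); 
E
```

```text
t 2.7 p [0.4503 0.2409 0.4196] z [-0.002  0.001 -1.   ] x [ 1.     0.004 -0.002] F [-0.3 -0.9  0.2] g 0.5 0.0 q [ 0.35  0.15 -1.04  1.39  0.12  1.68 -2.24]
```

View pics/w2.png

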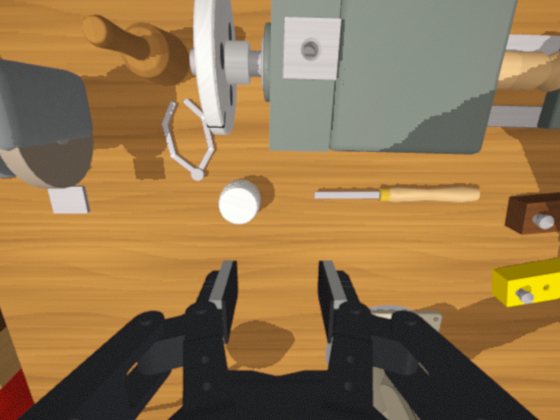

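The wrist view shows the bush square centred near (311,48) with its hole at (310,49). The wheel is seen edge-on around (213,65), its mark near (216,126).

```bash
python3 - <<'E'
from h import *
a=pickle.load(open("s0.pkl","rb"));b=pickle.load(open("t0.pkl","rb"));c=pickle.load(open("w2.pkl","rb"));w=pickle.load(open("w1.pkl","rb"))
def darkc(c,u,v,r,thr):
    g=cv2.cvtColor(c["color"],cv2.COLOR_RGB2GRAY).astype(float)[v-r:v+r+1,u-r:u+r+1]
    wt=np.clip(thr-g,0,None);yy,xx=np.mgrid[-r:r+1,-r:r+1]
    return u+(wt*xx).sum()/wt.sum(),v+(wt*yy).sum()/wt.sum()
# bush: bright grey square in the wrist view
h=cv2.cvtColor(c["color"],cv2.COLOR_RGB2HSV);m=((h[...,1]<40)&(h[...,2]>130)).astype(np.uint8)
m[:, :275]=0;m[:,350:]=0;m[100:]=0
r=cv2.minAreaRect(np.argwhere(m)[:,::-1].astype(np.float32));bx=cv2.boxPoints(r)
W=np.array([plane(c,*q,.303) for q in bx]);print("bush rect",W.round(4).tolist(),W.mean(0))
hw=darkc(c,310,49,7,110);print(hw,plane(c,*hw,.303))
ht=darkc(b,185,147,2,130);hs=darkc(a,318,260,3,130);print(ht,hs)
print("tri",tri(ray(c,*hw),ray(b,*ht)),tri(ray(c,*hw),ray(a,*hs)),tri(ray(c,*hw),ray(b,*ht),ray(a,*hs)))
# roof front edge: row of transition along columns
P=pts(c);roof=(abs(P[...,2]-.297)<.01)
E=[(u,np.max(np.where(roof[:,u])[0])) for u in range(280,440,4)]
E=np.array([plane(c,*e,.297) for e in E]);f=np.polyfit(E[:,1],E[:,0],1);print("front edge x",f, "yaw",np.degrees(-f[0]))
# wheel points
m=(P[...,0]>.48)&(P[...,0]<.66)&(P[...,1]>.27)&(P[...,1]<.33)&(P[...,2]>.2);m[:,245:]=0;Q=P[m];print(len(Q))
top=Q[Q[:,2]>np.nanmax(Q[:,2])-.01];print(Q.min(0),Q.max(0),top.mean(0))
# pin
p=darkc(w,260,181,8,120);ps=(256.9,202);pt=(356.6,229.2);print(p,"pin",tri(ray(w,*p),ray(b,*pt)),tri(ray(w,*p),ray(a,*ps)),plane(w,*p,.067),pts(w)[181,260])
A=cv2.resize(c["color"][0:150,170:350],(720,600),interpolation=2);cv2.imwrite("pics/c1.png",A[:,:,::-1])
E
```

```text
bush rect [[0.6054, 0.2428, 0.303], [0.6056, 0.1911, 0.303], [0.5409, 0.1858, 0.303], [0.5406, 0.2427, 0.303]] [0.57314342 0.21560361 0.303     ]
(np.float64(310.23943661971833), np.float64(45.45070422535211)) [0.57733728 0.21706355 0.303     ]
(np.float64(184.51702127659576), np.float64(146.5)) (np.float64(318.0311111111111), np.float64(259.76444444444445))
tri [0.57703708 0.21709274 0.30221683] [0.57654192 0.2182623  0.30442954] [0.57633069 0.21763359 0.30345863]
front edge x [0.01302913 0.49826122] yaw -0.7465141468633836
5070
[0.50830244 0.27258852 0.20001556] [0.63422776 0.32650558 0.28576415] [0.57789903 0.29863609 0.28107177]
(np.float64(261.6755045508508), np.float64(178.903640680649)) pin [ 0.35444979 -0.27914921  0.0577673 ] [ 0.35267328 -0.27819304  0.06330174] [ 0.35631234 -0.27991507  0.067     ] [ 0.35405035 -0.27789423  0.06873201]
```

View pics/c1.png

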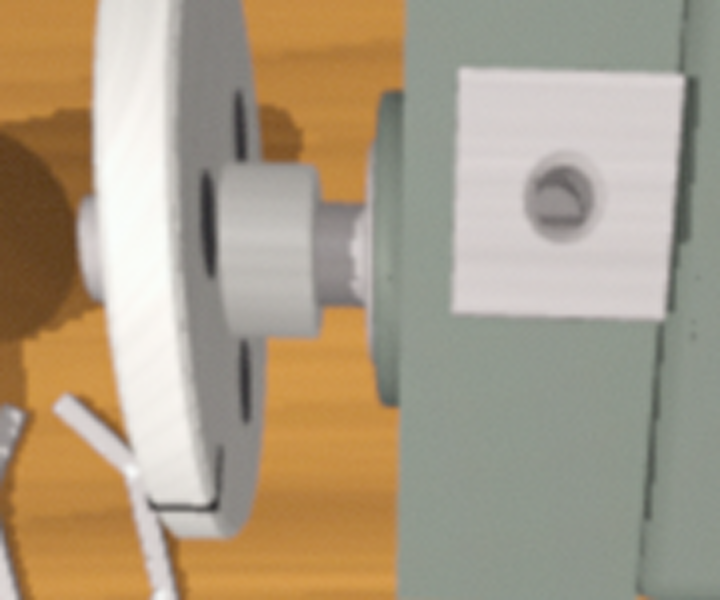

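The crop puts the bush hole at (310.7,49.1). The mark on the rim runs from (207.5,125.8) to (224.3,127), with its middle at (215.9,126.4).

```bash
python3 - <<'E'
from h import *
a=pickle.load(open("s0.pkl","rb"));b=pickle.load(open("t0.pkl","rb"));c=pickle.load(open("w2.pkl","rb"))
hw=(310.7,49.1);ht=(184.6,146.6);hs=(318.1,259.9)
print(plane(c,*hw,.303),"tri",tri(ray(c,*hw),ray(b,*ht)),tri(ray(c,*hw),ray(a,*hs)))
B=tri(ray(c,*hw),ray(b,*ht),ray(a,*hs));print(B)
K=np.array([plane(c,170+u/4,v/4,.303) for u,v in((458,68),(684,74),(668,318),(452,312))]);print(K.round(4).tolist(),K.mean(0))
for yaw in(0,-1,-2):
  d=Ro.from_euler("z",yaw,degrees=True).as_matrix()
  for xb in (.573,.575,.577):
    C=np.array([xb,.217,.215])+d@[0,.083,0]
    o,r=ray(c,215.9,126.4);o=d.T@(o-C);r=d.T@r
    k=np.roots([r[0]**2+r[2]**2,2*(o[0]*r[0]+o[2]*r[2]),o[0]**2+o[2]**2-.07**2]);X=o+r*k.real.min();print(yaw,xb,C.round(4),X.round(4),np.degrees(np.arctan2(X[0],X[2])),k.imag.max())
E
```

```text
[0.5749667  0.21663072 0.303     ] tri [0.57532405 0.2165928  0.30404198] [0.57471259 0.21739557 0.30171867]
[0.57533948 0.21733933 0.30224467]
[[0.5952, 0.2361, 0.303], [0.5944, 0.1959, 0.303], [0.5546, 0.196, 0.303], [0.5555, 0.2367, 0.303]] [0.5749307  0.21615113 0.303     ]
0 0.573 [0.573 0.3   0.215] [-0.0556 -0.0015  0.0425] -52.63202017964584 0.0
0 0.575 [0.575 0.3   0.215] [-0.0578 -0.0009  0.0395] -55.68195871174233 0.0
0 0.577 [0.577 0.3   0.215] [-0.06   -0.0002  0.036 ] -59.03183787248346 0.0
-1 0.573 [0.5744 0.3    0.215 ] [-0.0572 -0.0021  0.0404] -54.77191633984382 0.0
-1 0.575 [0.5764 0.3    0.215 ] [-0.0594 -0.0015  0.037 ] -58.043916223625565 0.0
-1 0.577 [0.5784 0.3    0.215 ] [-0.0616 -0.0007  0.0332] -61.70723991245576 0.0
-2 0.573 [0.5759 0.2999 0.215 ] [-0.0587 -0.0026  0.0381] -57.04670525184908 0.0
-2 0.575 [0.5779 0.2999 0.215 ] [-0.061  -0.002   0.0344] -60.601249303871526 0.0
-2 0.577 [0.5799 0.2999 0.215 ] [-0.0633 -0.0012  0.0299] -64.69264438326807 0.0
```

```bash
cat >> h.py <<'E'
C=np.array([.5765,.2998,.215]);YAW=-1.0
def wp(th,r): 
    return C+Ro.from_euler("z",YAW,degrees=True).as_matrix()@(r*np.array([np.sin(np.radians(th)),0,np.cos(np.radians(th))])),Rt(th,YAW)
def arc(ths,r):
    for t in ths: print(t,end=" ");delta(*wp(t,r))
E
python3 -c "
from h import *
delta(*wp(-35,.14));delta(*wp(-35,.06))"
```

```text
d [0.0455, -0.062, 0.09] t [-0.006, 0.612, 0.018]
d [0.0915, -0.0611, 0.1555] t [-0.006, 0.612, 0.018]
```

In the tool's units: 0.612 rad is 0.1948.

>>> {"method": "move_arm", "body": {
  "plan": [
    {"delta_pos": [0.01,-0.015,0.02],"turn": [0,0.0382,0.0013],"fingers": 0.5},
    {"delta_pos": [0.02,-0.03,0.04],"turn": [-0.0006,0.0796,0.0025],"fingers": 0.5},
    {"delta_pos": [0.03,-0.045,0.06],"turn": [-0.0013,0.121,0.0038],"fingers": 0.5},
    {"delta_pos": [0.04,-0.062,0.08],"turn": [-0.0019,0.1592,0.0048],"fingers": 0.5},
    {"delta_pos": [0.0455,-0.062,0.09],"turn": [-0.0019,0.1948,0.0057],"fingers": 0.5},
    {"delta_pos": [0.0455,-0.062,0.09],"turn": [-0.0019,0.1948,0.0057],"fingers": 0.5}
  ]
}}

```text
clock: 3.5
position: [0.4957, 0.2987, 0.3293]
ee_rot: [0.954, -0.009, 0.301, 0.005]
ft_force: [-0.4, 0.4, 1.0]
grip_width: 0.502
grasp_force: 0.0
```

```bash
python3 -c "
from h import *
st();c=snap('wrist','w3');delta(*wp(-35,.06))
P=pts(c)
m=(P[...,1]>.285)&(P[...,1]<.316)&(P[...,2]>.19)&(P[...,2]<.3)&(P[...,0]>.48)&(P[...,0]<.65)
L=(P-C)@Ro.from_euler('z',YAW,degrees=True).as_matrix();r=np.hypot(L[...,0],L[...,2])
k=m&(r>.05);print(k.sum(),np.nanpercentile(L[k],[1,5,50,95,99],axis=0).round(4).tolist(),np.nanpercentile(r[k],[50,90,97]))
print(proj(c,C),proj(c,wp(-35,.07)[0]),proj(c,wp(46,.07)[0]))
"
```

```text
t 3.5 p [0.4957 0.2987 0.3293] z [ 0.574 -0.016 -0.819] x [ 0.819 -0.015  0.574] F [-0.4  0.4  1. ] g 0.502 0.0 q [ 0.37 -0.15 -1.13  1.85  0.37  0.95 -2.53]
d [-0.0009, -0.0027, 0.0805] t [0.005, -0.0, -0.002]
3362 [[-0.0682, -0.0084, 0.0095], [-0.0638, -0.0076, 0.0254], [-0.018, -0.0003, 0.0614], [0.0521, 0.0069, 0.0689], [0.0665, 0.0076, 0.0695]] [0.06885997 0.06974832 0.08290869]
(np.float64(273.2635289919305), np.float64(201.1363632356663)) (np.float64(272.6184310258291), np.float64(229.61096242184993)) (np.float64(272.84621610081456), np.float64(125.55373147549078))
```

View pics/w3.png

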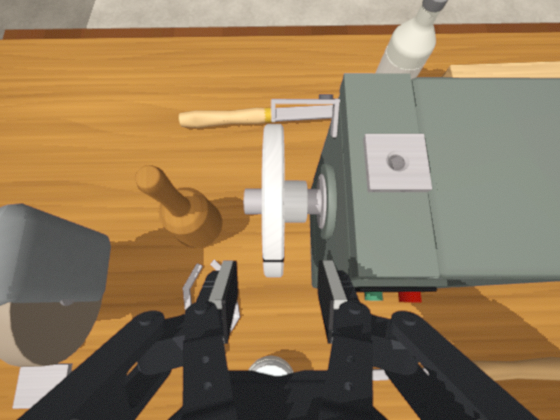

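The wrist view shows the wheel centred between the jaws with its mark at (273,262), the pointer tip near (273,112) and the bush at (397,161). The model fits, but joint 7 is close to its limit, so I take the same grasp half a turn round.

In the tool's units: -1.57 rad is -0.4997.

>>> {"method": "move_arm", "body": {
  "plan": [
    {"delta_pos": [0,0,-0.02],"turn": [0,0,-0.0509],"fingers": 0.5},
    {"delta_pos": [0,0,-0.04],"turn": [0,0,-0.105],"fingers": 0.5},
    {"delta_pos": [0,0,-0.04],"turn": [0,0,-0.1592],"fingers": 0.5},
    {"delta_pos": [0,0,-0.04],"turn": [0,0,-0.2133],"fingers": 0.5},
    {"delta_pos": [0,0,-0.04],"turn": [0,0,-0.2674],"fingers": 0.5},
    {"delta_pos": [0,0,-0.04],"turn": [0,0,-0.3215],"fingers": 0.5},
    {"delta_pos": [0,0,-0.04],"turn": [0,0,-0.3756],"fingers": 0.5},
    {"delta_pos": [0,0,-0.04],"turn": [0,0,-0.4297],"fingers": 0.5},
    {"delta_pos": [0,0,-0.04],"turn": [0,0,-0.4775],"fingers": 0.5},
    {"delta_pos": [0,0,-0.04],"turn": [0,0,-0.4997],"fingers": 0.5}
  ]
}}

```text
clock: 4.8
position: [0.4744, 0.3004, 0.3641]
ee_rot: [0.681, 0.668, 0.21, 0.215]
ft_force: [-1.3, -0.0, -0.1]
grip_width: 0.502
grasp_force: 0.0
```

In the tool's units: -1.57 rad is -0.4997.

>>> {"method": "move_arm", "body": {
  "plan": [
    {"delta_pos": [0,0,0],"turn": [0,0,-0.0509],"fingers": 0.5},
    {"delta_pos": [0,0,0],"turn": [0,0,-0.105],"fingers": 0.5},
    {"delta_pos": [0,0,0],"turn": [0,0,-0.1592],"fingers": 0.5},
    {"delta_pos": [0,0,0],"turn": [0,0,-0.2133],"fingers": 0.5},
    {"delta_pos": [0,0,0],"turn": [0,0,-0.2674],"fingers": 0.5},
    {"delta_pos": [0,0,0],"turn": [0,0,-0.3215],"fingers": 0.5},
    {"delta_pos": [0,0,0],"turn": [0,0,-0.3756],"fingers": 0.5},
    {"delta_pos": [0,0,0],"turn": [0,0,-0.4297],"fingers": 0.5},
    {"delta_pos": [0,0,0],"turn": [0,0,-0.4775],"fingers": 0.5},
    {"delta_pos": [0,0,0],"turn": [0,0,-0.4997],"fingers": 0.5},
    {"delta_pos": [0,0,0],"turn": [0,0,-0.4997],"fingers": 0.5}
  ]
}}

```text
clock: 6.18
position: [0.4742, 0.3006, 0.3638]
ee_rot: [0.011, 0.954, -0.003, 0.3]
ft_force: [-0.1, -0.9, -0.1]
grip_width: 0.502
grasp_force: 0.0
```

```bash
sed -i 's/return C+Ro\(.*\),Rt(th,YAW)/return C+Ro\1,Rt(th,YAW)@np.diag([-1.,-1,1])/' h.py; python3 -c "
from h import *
st();delta(*wp(-40,.14));delta(*wp(-40,.06))"
```

```text
t 6.17 p [0.4742 0.3006 0.3638] z [ 0.573 -0.012 -0.819] x [-0.819  0.02  -0.573] F [-0.1 -0.9 -0.1] g 0.502 0.0 q [-0.13 -0.16 -0.7   1.83  0.41  1.05  0.57]
d [0.0137, 0.001, 0.0411] t [-0.002, -0.088, -0.005]
d [0.0067, 0.0012, 0.1208] t [-0.002, -0.088, -0.005]
```

In the tool's units: -0.088 rad is -0.028.

>>> {"method": "move_arm", "body": {
  "plan": [
    {"delta_pos": [0.0137,0.001,0.03],"turn": [-0.0006,-0.028,-0.0016],"fingers": 0.5},
    {"delta_pos": [0.0125,0.001,0.055],"turn": [-0.0006,-0.028,-0.0016],"fingers": 0.5},
    {"delta_pos": [0.01,0.001,0.08],"turn": [-0.0006,-0.028,-0.0016],"fingers": 0.5},
    {"delta_pos": [0.008,0.001,0.105],"turn": [-0.0006,-0.028,-0.0016],"fingers": 0.5},
    {"delta_pos": [0.0067,0.0012,0.1208],"turn": [-0.0006,-0.028,-0.0016],"fingers": 0.5},
    {"delta_pos": [0.0067,0.0012,0.1208],"turn": [-0.0006,-0.028,-0.0016],"fingers": 0.5},
    {"delta_pos": [0.0067,0.0012,0.1208],"turn": [-0.0006,-0.028,-0.0016],"fingers": 1},
    {"delta_pos": [0.0067,0.0012,0.1208],"turn": [-0.0006,-0.028,-0.0016],"fingers": 1},
    {"delta_pos": [0.0067,0.0012,0.1208],"turn": [-0.0006,-0.028,-0.0016],"fingers": 1},
    {"delta_pos": [0.0067,0.0012,0.1208],"turn": [-0.0006,-0.028,-0.0016],"fingers": 1}
  ],
  "force": 30
}}

```text
clock: 7.42
position: [0.5377, 0.3009, 0.2607]
ee_rot: [0.008, 0.939, -0.003, 0.343]
ft_force: [6.2, 1.0, -2.7]
grip_width: 0.177
grasp_force: 31.0
```

```bash
python3 -c "
from h import *
st();arc(range(-40,26,6),.06);arc([22,24,25],.06)"
```

```text
t 7.42 p [0.5377 0.3009 0.2607] z [ 0.645 -0.011 -0.764] x [-0.764  0.012 -0.645] F [ 6.2  1.  -2.7] g 0.177 31.0 q [-0.09  0.02 -0.76  1.96  0.76  0.82  0.27]
-40 d [-0.0004, -0.0004, -0.0] t [0.0, 0.003, 0.001]
-34 d [-0.0066, -0.0004, 0.0003] t [0.0, 0.107, 0.001]
-28 d [-0.0128, -0.0004, 0.0013] t [0.0, 0.212, 0.001]
-22 d [-0.0189, -0.0004, 0.003] t [-0.0, 0.317, 0.001]
-16 d [-0.0248, -0.0005, 0.0052] t [-0.0, 0.422, 0.001]
-10 d [-0.0304, -0.0005, 0.0081] t [-0.0, 0.526, 0.001]
-4 d [-0.0356, -0.0005, 0.0115] t [-0.0, 0.631, 0.001]
2 d [-0.0405, -0.0005, 0.0155] t [-0.0, 0.736, 0.001]
8 d [-0.0449, -0.0005, 0.0199] t [-0.0, 0.84, 0.001]
14 d [-0.0488, -0.0005, 0.0248] t [-0.0, 0.945, 0.001]
20 d [-0.0523, -0.0005, 0.0301] t [-0.0, 1.05, 0.001]
22 d [-0.0533, -0.0005, 0.0319] t [-0.001, 1.085, 0.001]
24 d [-0.0542, -0.0005, 0.0338] t [-0.001, 1.12, 0.001]
25 d [-0.0547, -0.0005, 0.0348] t [-0.001, 1.137, 0.001]
```

In the tool's units: 1.047 rad is 0.3333.

>>> {"method": "move_arm", "body": {
  "plan": [
    {"delta_pos": [-0.0062,0,0.0003],"turn": [0,0.0334,0],"fingers": 1},
    {"delta_pos": [-0.0124,0,0.0013],"turn": [0,0.0668,0],"fingers": 1},
    {"delta_pos": [-0.0185,0,0.003],"turn": [0,0.0999,0],"fingers": 1},
    {"delta_pos": [-0.0244,0,0.0052],"turn": [0,0.1337,0],"fingers": 1},
    {"delta_pos": [-0.03,0,0.0081],"turn": [0,0.1668,0],"fingers": 1},
    {"delta_pos": [-0.0352,0,0.0115],"turn": [0,0.1999,0],"fingers": 1},
    {"delta_pos": [-0.0401,0,0.0155],"turn": [0,0.2333,0],"fingers": 1},
    {"delta_pos": [-0.0445,0,0.0199],"turn": [0,0.2667,0],"fingers": 1},
    {"delta_pos": [-0.0484,0,0.0248],"turn": [0,0.2998,0],"fingers": 1},
    {"delta_pos": [-0.0519,0,0.0301],"turn": [0,0.3333,0],"fingers": 1},
    {"delta_pos": [-0.0519,0,0.0301],"turn": [0,0.3333,0],"fingers": 1}
  ]
}}

```text
clock: 8.8
position: [0.5972, 0.2997, 0.2705]
ee_rot: [0.009, 0.985, 0.001, -0.174]
ft_force: [0.1, -4.6, 5.2]
grip_width: 0.178
grasp_force: 34.2
```

```bash
python3 -c "
from h import *
st();delta(*wp(20,.06));delta(*wp(20,.14));delta(*wp(-30,.14));delta(*wp(-30,.06))
c=snap('wrist','w4');s=snap('scene','s4')
cv2.imwrite('pics/c2.png',np.hstack([cv2.resize(s['color'][240:340,280:380],(400,400),interpolation=2),cv2.resize(c['color'],(400,300)).repeat(1,0)[:300].__class__(0) if 0 else cv2.copyMakeBorder(cv2.resize(c['color'],(400,300)),0,100,0,0,0)])[:,:,::-1])
"
```

```text
t 8.8 p [0.5972 0.2997 0.2705] z [-0.343  0.005 -0.939] x [-0.939  0.017  0.343] F [ 0.1 -4.6  5.2] g 0.178 34.2 q [-0.13  0.76 -0.67  0.92  0.22  1.86  0.87]
d [0.0005, -0.0002, -0.0008] t [-0.001, -0.001, -0.0]
d [0.0006, -0.0003, -0.0808] t [-0.001, -0.001, -0.0]
d [0.1078, -0.0003, -0.0306] t [-0.001, -0.874, 0.0]
d [0.0464, -0.0002, 0.0207] t [-0.001, -0.874, 0.0]
```

View pics/c2.png

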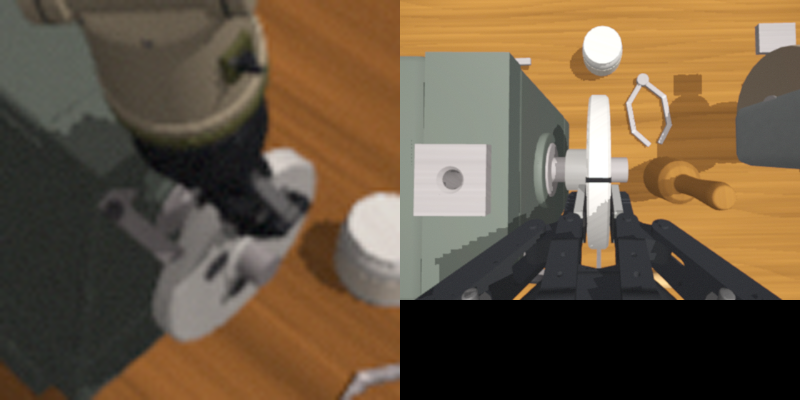

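The wrist half shows the mark between the jaws at wrist pixel (277,253), near the wheel's top, so it turned with the grip. In the scene half the pointer is at about (318,303), and the gripper is clear of it.

```bash
cat >> h.py <<'E'
RL=Ro.from_euler("z",YAW,degrees=True).as_matrix()
def lp(th,y,r): t=np.radians(th);return C+RL@np.array([r*np.sin(t),y,r*np.cos(t)])
def mark(c,lo,hi,ys=(-.004,-.002,0,.002,.004)):
    g=cv2.cvtColor(c["color"],cv2.COLOR_RGB2GRAY);th=np.arange(lo,hi,.25)
    I=np.array([[cv2.getRectSubPix(g,(1,1),tuple(map(float,proj(c,lp(t,y,.07)))))[0,0] for y in ys] for t in th]).astype(float).mean(1)
    b=np.median(I);k=I.argmin();s=slice(max(0,k-16),k+17);w=np.clip(b-I[s]-.3*(b-I[k]),0,None)
    return (w*th[s]).sum()/w.sum(),I[k],b
def ptr(c):
    P=pts(c);L=(P-C)@RL;r=np.hypot(L[...,0],L[...,2]);a=np.degrees(np.arctan2(L[...,0],L[...,2]))
    m=(abs(L[...,1])<.008)&(r>.0725)&(r<.095)&(a>30)&(a<65);return L[m],r[m],a[m]
E
python3 -c "
from h import *
l=lambda n:pickle.load(open(n+'.pkl','rb'))
for n,a,b in(('w3',-75,20),('w4',-30,12),('w2',-70,-20)): print(n,mark(l(n),a,b))
for n in('w3','s0','s4','t0','w4'):
    L,r,a=ptr(l(n));print(n,len(a))
    for q in range(72,95,3):
        k=(r>q/1e3)&(r<=(q+3)/1e3)
        if k.sum():print(q,k.sum(),np.median(a[k]).round(1),np.median(L[k],0).round(4))
"
```

```text
w3 (np.float64(-58.83667570009033), np.float64(82.6), np.float64(250.1))
w4 (np.float64(1.807521972279806), np.float64(51.6), np.float64(255.0))
w2 (np.float64(-58.57736691043486), np.float64(116.0), np.float64(230.7))
w3 104
72 6 50.9 [ 0.0573 -0.0001  0.0466]
75 12 49.5 [ 0.0583 -0.0001  0.0499]
78 9 48.2 [ 0.0592 -0.0002  0.053 ]
81 12 48.0 [ 0.0615 -0.0002  0.0549]
84 12 48.5 [ 0.0636 -0.0002  0.0569]
87 42 48.0 [ 0.0658 -0.0035  0.0593]
90 11 48.9 [ 0.0681 -0.0035  0.0594]
s0 32
72 5 38.3 [0.0458 0.0001 0.058 ]
78 2 50.3 [0.0609 0.0003 0.0506]
81 3 49.6 [0.0621 0.0001 0.0528]
84 3 49.5 [ 0.0659 -0.0004  0.0563]
87 4 50.5 [ 0.0689 -0.0027  0.0569]
90 14 50.9 [ 0.0707 -0.0039  0.0577]
93 1 50.0 [0.0725 0.0017 0.0609]
s4 35
72 9 49.7 [ 0.0554 -0.0011  0.047 ]
78 4 50.3 [0.0609 0.     0.0506]
81 1 49.2 [0.063  0.0002 0.0543]
84 2 49.2 [ 0.0648 -0.      0.0558]
87 8 51.4 [ 0.0699 -0.0035  0.0561]
90 9 49.6 [ 0.0695 -0.0041  0.0589]
93 2 50.5 [ 0.0722 -0.0032  0.0595]
t0 16
72 1 52.5 [0.0595 0.0012 0.0456]
78 3 48.7 [0.0602 0.0005 0.0528]
84 3 48.5 [0.0647 0.0002 0.0572]
87 2 48.5 [ 0.0669 -0.0014  0.0593]
90 7 49.0 [ 0.0694 -0.0048  0.0604]
w4 146
72 20 50.9 [0.0572 0.0001 0.0465]
75 25 49.7 [0.0582 0.0001 0.0493]
78 36 48.3 [0.0595 0.0004 0.0527]
81 39 48.4 [0.0617 0.0006 0.0547]
84 26 48.2 [0.0633 0.0004 0.0566]
```

```bash
python3 -c "
from h import *
arc([20,8,-4,-16,-28],.13);arc([-28],.095);arc([-28],.06)"
```

```text
20 d [0.0, -0.0004, -0.0708] t [-0.002, 0.002, -0.0]
8 d [0.027, -0.0004, -0.068] t [-0.002, -0.208, 0.0]
-4 d [0.0529, -0.0004, -0.0596] t [-0.002, -0.417, 0.0]
-16 d [0.0765, -0.0003, -0.0461] t [-0.002, -0.627, 0.001]
-28 d [0.0967, -0.0003, -0.028] t [-0.002, -0.836, 0.001]
-28 d [0.0707, -0.0002, -0.0045] t [-0.002, -0.836, 0.001]
-28 d [0.0448, -0.0002, 0.019] t [-0.002, -0.836, 0.001]
```

In the tool's units: -0.836 rad is -0.2661.

>>> {"method": "move_arm", "body": {
  "plan": [
    {"delta_pos": [0,0,0],"turn": [0,0,0],"fingers": 0.5},
    {"delta_pos": [0,0,0],"turn": [0,0,0],"fingers": 0.5},
    {"delta_pos": [0,0,-0.03],"turn": [0,0,0],"fingers": 0.5},
    {"delta_pos": [0,0,-0.071],"turn": [0,0,0],"fingers": 0.5},
    {"delta_pos": [0.02,0,-0.069],"turn": [0,-0.0509,0],"fingers": 0.5},
    {"delta_pos": [0.042,0,-0.064],"turn": [0,-0.105,0],"fingers": 0.5},
    {"delta_pos": [0.062,0,-0.055],"turn": [0,-0.1592,0],"fingers": 0.5},
    {"delta_pos": [0.081,0,-0.043],"turn": [-0.0003,-0.2133,0],"fingers": 0.5},
    {"delta_pos": [0.0967,0,-0.028],"turn": [-0.0006,-0.2661,0],"fingers": 0.5},
    {"delta_pos": [0.0967,0,-0.028],"turn": [-0.0006,-0.2661,0],"fingers": 0.5},
    {"delta_pos": [0.0707,0,-0.0045],"turn": [-0.0006,-0.2661,0],"fingers": 0.5},
    {"delta_pos": [0.0448,0,0.019],"turn": [-0.0006,-0.2661,0],"fingers": 0.5}
  ]
}}

```text
clock: 10.4
position: [0.5486, 0.3015, 0.2686]
ee_rot: [0.008, 0.97, -0.001, 0.243]
ft_force: [0.1, -0.2, 0.0]
grip_width: 0.5
grasp_force: 0.0
```

>>> {"method": "move_arm", "body": {
  "plan": [
    {"delta_pos": [0,0,0],"turn": [0,0,0],"fingers": 0.5},
    {"delta_pos": [0,0,0],"turn": [0,0,0],"fingers": 1},
    {"delta_pos": [0,0,0],"turn": [0,0,0],"fingers": 1},
    {"delta_pos": [0,0,0],"turn": [0,0,0],"fingers": 1},
    {"delta_pos": [0,0,0],"turn": [0,0,0],"fingers": 1}
  ],
  "force": 30
}}

```text
clock: 11.02
position: [0.5478, 0.3007, 0.2691]
ee_rot: [0.008, 0.97, -0.002, 0.243]
ft_force: [-4.0, -5.3, 4.4]
grip_width: 0.178
grasp_force: 31.5
```

```bash
python3 -c "
from h import *
st();c=snap('wrist','w5');print(mark(c,-15,25));arc([-28,-22.4,-16.4,-10.4,-4.4,1.6,7.6,13.6,19.6],.06)"
```

```text
t 11.03 p [0.5478 0.3007 0.2691] z [ 0.471 -0.007 -0.882] x [-0.882  0.015 -0.471] F [-4.  -5.3  4.4] g 0.178 31.5 q [-0.05  0.11 -0.74  1.78  0.51  0.98  0.56]
(np.float64(-0.24712382682409925), np.float64(99.2), np.float64(234.2))
-28 d [0.0001, -0.0004, 0.0013] t [0.001, 0.002, 0.001]
-22.4 d [-0.0058, -0.0004, 0.0016] t [0.001, 0.099, 0.001]
-16.4 d [-0.012, -0.0005, 0.0025] t [0.001, 0.204, 0.001]
-10.4 d [-0.0181, -0.0005, 0.0041] t [0.001, 0.309, 0.001]
-4.4 d [-0.024, -0.0005, 0.0063] t [0.001, 0.414, 0.001]
1.6 d [-0.0296, -0.0005, 0.0091] t [0.001, 0.518, 0.001]
7.6 d [-0.0348, -0.0005, 0.0125] t [0.001, 0.623, 0.001]
13.6 d [-0.0398, -0.0005, 0.0165] t [0.001, 0.728, 0.001]
19.6 d [-0.0442, -0.0005, 0.0209] t [0.001, 0.832, 0.001]
```

In the tool's units: 0.86 rad is 0.2737.

>>> {"method": "move_arm", "body": {
  "plan": [
    {"delta_pos": [-0.0058,0,0.0003],"turn": [0,0.0312,0],"fingers": 1},
    {"delta_pos": [-0.012,0,0.0012],"turn": [0,0.0646,0],"fingers": 1},
    {"delta_pos": [-0.0181,0,0.0028],"turn": [0,0.098,0],"fingers": 1},
    {"delta_pos": [-0.024,0,0.005],"turn": [0,0.1311,0],"fingers": 1},
    {"delta_pos": [-0.0296,0,0.0078],"turn": [0,0.1646,0],"fingers": 1},
    {"delta_pos": [-0.0348,0,0.0112],"turn": [0,0.198,0],"fingers": 1},
    {"delta_pos": [-0.0398,0,0.0152],"turn": [0,0.2314,0],"fingers": 1},
    {"delta_pos": [-0.0442,0,0.0196],"turn": [0,0.2645,0],"fingers": 1},
    {"delta_pos": [-0.0454,0,0.021],"turn": [0,0.2737,0],"fingers": 1},
    {"delta_pos": [-0.0454,0,0.021],"turn": [0,0.2737,0],"fingers": 1}
  ]
}}

```text
clock: 12.32
position: [0.5986, 0.2996, 0.272]
ee_rot: [0.008, 0.983, 0.002, -0.184]
ft_force: [2.5, -5.5, 7.5]
grip_width: 0.176
grasp_force: 32.8
```

```bash
python3 -c "
from h import *
st();c=snap('wrist','w6');s=snap('scene','s6')
for a in((40,60),(42,56)):
  for ys in((.0,),(-.005,-.003),(.003,.005)): print(mark(c,*a,ys),mark(s,*a,ys))
arc([21.2],.06)"
```

```text
t 12.32 p [0.5986 0.2996 0.272 ] z [-0.362  0.007 -0.932] x [-0.932  0.016  0.362] F [ 2.5 -5.5  7.5] g 0.176 32.8 q [-0.13  0.77 -0.68  0.89  0.22  1.89  0.87]
(np.float64(51.40994926719279), np.float64(48.0), np.float64(153.5)) (np.float64(51.011655011655016), np.float64(61.0), np.float64(105.5))
(np.float64(51.44356627842485), np.float64(48.0), np.float64(153.5)) (np.float64(52.46051208964026), np.float64(66.0), np.float64(85.25))
(np.float64(51.384900990099), np.float64(49.0), np.float64(154.5)) (np.float64(50.59906588003934), np.float64(50.0), np.float64(111.5))
(np.float64(51.39995729884708), np.float64(48.0), np.float64(148.5)) (np.float64(50.999332710529835), np.float64(61.0), np.float64(100.5))
(np.float64(51.42602555480834), np.float64(48.0), np.float64(147.5)) (np.float64(52.46913580246913), np.float64(66.0), np.float64(83.5))
(np.float64(51.36527676176542), np.float64(49.0), np.float64(148.0)) (np.float64(50.59746127366609), np.float64(50.0), np.float64(106.25))
21.2 d [-0.0001, -0.0002, 0.0012] t [0.0, 0.001, 0.001]
```

```bash
python3 -c "
from h import *
delta(*wp(21.2,.14));delta([.52,.29,.42],Rt()@np.diag([-1.,-1,1]))"
```

```text
d [-0.0002, -0.0001, -0.0788] t [0.0, 0.001, 0.001]
d [0.1264, -0.0108, -0.1097] t [0.004, -0.369, -0.017]
```

In the tool's units: -0.369 rad is -0.1175.

>>> {"method": "move_arm", "body": {
  "plan": [
    {"delta_pos": [0,0,0],"turn": [0,0,0],"fingers": 0.5},
    {"delta_pos": [0,0,0],"turn": [0,0,0],"fingers": 0.5},
    {"delta_pos": [0,0,-0.03],"turn": [0,0,0],"fingers": 0.5},
    {"delta_pos": [0,0,-0.079],"turn": [0,0,0],"fingers": 0.5},
    {"delta_pos": [0.03,-0.002,-0.088],"turn": [0,-0.0286,-0.0013],"fingers": 0.5},
    {"delta_pos": [0.06,-0.004,-0.096],"turn": [0.0006,-0.0605,-0.0025],"fingers": 0.5},
    {"delta_pos": [0.095,-0.007,-0.104],"turn": [0.001,-0.0891,-0.0038],"fingers": 0.5},
    {"delta_pos": [0.126,-0.011,-0.11],"turn": [0.0013,-0.1175,-0.0054],"fingers": 0.5},
    {"delta_pos": [0.126,-0.011,-0.11],"turn": [0.0013,-0.1175,-0.0054],"fingers": 0.5}
  ]
}}

```text
clock: 13.55
position: [0.5167, 0.2922, 0.4228]
ee_rot: [-0.003, 1.0, 0.001, 0.002]
ft_force: [0.0, -0.5, 0.3]
grip_width: 0.496
grasp_force: 0.0
```

```bash
python3 -c "
from h import *
st();c=snap('wrist','w7');s=snap('scene','s7');t=snap('top','t7')
for ys in((.0,),(-.005,-.003),(.003,.005)): print(*[tuple(np.round(mark(k,35,60,ys),1)) for k in (c,s,t)])
for k in(c,s,t):
  L,r,a=ptr(k);q=(r<.085);print(len(a),np.median(a[q]),np.median(L[q],0))
A=lambda k,w,h:[cv2.resize(k['color'][int(v)-h:int(v)+h,int(u)-w:int(u)+w],(400,400),interpolation=2) for u,v in[proj(k,lp(47,0,.07))]][0]
cv2.imwrite('pics/c3.png',np.hstack([A(c,35,35),A(s,25,25)])[:,:,::-1])
delta([.35,-.27,.25],Rt(0,0)@np.diag([-1.,-1,1]))"
```

```text
t 13.55 p [0.5167 0.2922 0.4228] z [ 0.004  0.002 -1.   ] x [-1.    -0.007 -0.004] F [ 0.  -0.5  0.3] g 0.496 0.0 q [-0.23  0.27 -0.48  1.19  0.13  1.7   0.9 ]
(np.float64(52.9), np.float64(150.0), np.float64(168.5)) (np.float64(50.9), np.float64(91.0), np.float64(150.0)) (np.float64(57.7), np.float64(108.0), np.float64(149.5))
(np.float64(53.8), np.float64(150.0), np.float64(167.0)) (np.float64(51.6), np.float64(100.5), np.float64(140.2)) (np.float64(56.7), np.float64(94.0), np.float64(133.0))
(np.float64(51.8), np.float64(167.0), np.float64(178.2)) (np.float64(50.6), np.float64(71.0), np.float64(155.2)) (np.float64(57.2), np.float64(113.5), np.float64(149.0))
66 48.80502868484525 [0.05938457 0.00045879 0.05249929]
32 48.538100347400565 [0.05816487 0.0003983  0.05229675]
18 48.98741471840481 [ 0.05972643 -0.0009056   0.05447491]
d [0.1707, -0.56, 0.1691] t [-0.0, -0.003, 0.002]
```

View pics/c3.png

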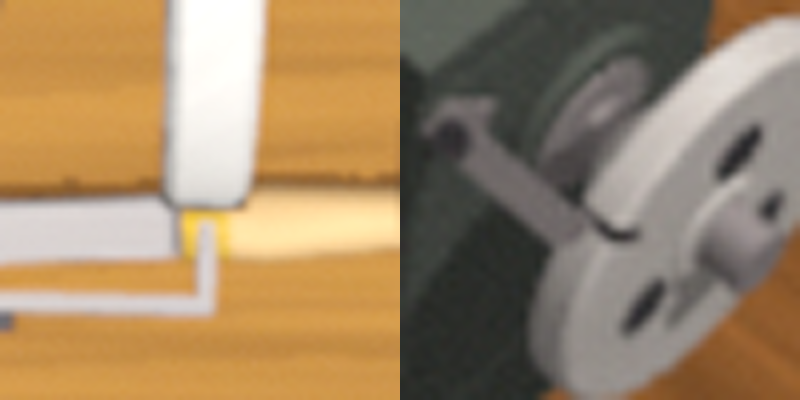

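The wrist half shows the pointer tip just beyond the rim. The scene half shows the mark running from (323,301) to (330,307), right beside the pointer's end.

```bash
cat >> h.py <<'E'
def fmark(c,lo,hi,rs=(.06,.062,.064,.066),y=.008):
    g=cv2.cvtColor(c["color"],cv2.COLOR_RGB2GRAY);th=np.arange(lo,hi,.25)
    I=np.array([[cv2.getRectSubPix(g,(1,1),tuple(map(float,proj(c,lp(t,y,r)))))[0,0] for r in rs] for t in th]).astype(float).mean(1)
    b=np.median(I);k=I.argmin();s=slice(max(0,k-20),k+21);w=np.clip(b-I[s]-.4*(b-I[k]),0,None)
    return round((w*th[s]).sum()/w.sum(),2),I[k],b
E
python3 -c "
from h import *
l=lambda n:pickle.load(open(n+'.pkl','rb'))
print(fmark(l('s0'),-75,-40),mark(l('s0'),-75,-40,(0,)),fmark(l('s7'),35,65),fmark(l('s6'),35,65),fmark(l('s4'),-15,20))"
```

```text
(np.float64(-58.37), np.float64(109.75), np.float64(133.375)) (np.float64(-73.79584527220631), np.float64(115.0), np.float64(142.0)) (np.float64(50.06), np.float64(69.75), np.float64(150.75)) (np.float64(49.96), np.float64(61.75), np.float64(106.25)) (np.float64(17.96), np.float64(21.0), np.float64(42.875))
```

>>> {"method": "move_arm", "body": {
  "plan": [
    {"delta_pos": [0.02,-0.03,0],"turn": [0,0,0],"fingers": 0.55},
    {"delta_pos": [0.04,-0.085,0],"turn": [0,0,0],"fingers": 0.55},
    {"delta_pos": [0.06,-0.14,0],"turn": [0,0,0],"fingers": 0.55},
    {"delta_pos": [0.08,-0.195,0.02],"turn": [0,0,0],"fingers": 0.55},
    {"delta_pos": [0.1,-0.25,0.04],"turn": [0,0,0],"fingers": 0.55},
    {"delta_pos": [0.12,-0.305,0.07],"turn": [0,0,0],"fingers": 0.55},
    {"delta_pos": [0.135,-0.36,0.1],"turn": [0,0,0],"fingers": 0.55},
    {"delta_pos": [0.15,-0.415,0.13],"turn": [0,0,0],"fingers": 0.55},
    {"delta_pos": [0.163,-0.47,0.16],"turn": [0,0,0],"fingers": 0.55},
    {"delta_pos": [0.163,-0.52,0.19],"turn": [0,0,0],"fingers": 0.55},
    {"delta_pos": [0.163,-0.57,0.22],"turn": [0,0,0],"fingers": 0.55},
    {"delta_pos": [0.163,-0.57,0.22],"turn": [0,0,0],"fingers": 0.55}
  ]
}}

```text
clock: 15.2
position: [0.3553, -0.2828, 0.1955]
ee_rot: [0.002, 1.0, 0.001, -0.005]
ft_force: [0.1, 0.4, -0.2]
grip_width: 0.453
grasp_force: 0.0
```

```bash
python3 -c "
from h import *
st();c=snap('wrist','w8');t=snap('top','t8');P=pts(c)
m=(abs(P[...,0]-.354)<.022)&(abs(P[...,1]+.278)<.022)&(P[...,2]>.062)&(P[...,2]<.08)
v,u=np.where(m);(uc,vc),rad=cv2.minEnclosingCircle(np.stack([u,v],1).astype(np.float32));print(m.sum(),uc,vc,rad,np.median(P[m],0),u.mean(),v.mean())
X=plane(c,uc,vc,.069);print(X,plane(c,u.mean(),v.mean(),.069))
print(tri(ray(c,uc,vc),ray(pickle.load(open('t0.pkl','rb')),356.6,229.2)),tri(ray(c,uc,vc),ray(pickle.load(open('s0.pkl','rb')),256.9,202)))
F=Rt(0,0)@np.diag([-1.,-1,1]);delta([X[0],X[1],.06],F)"
```

```text
t 15.2 p [ 0.3553 -0.2828  0.1955] z [-0.009  0.003 -1.   ] x [-1.     0.004  0.009] F [ 0.1  0.4 -0.2] g 0.453 0.0 q [ 0.39 -0.01  0.17  1.96  0.01  1.21  2.13]
374 283.8428649902344 203.9857177734375 11.046585083007812 [ 0.35187061 -0.2769341   0.06749465] 283.72727272727275 204.05614973262033
[ 0.35137866 -0.2770964   0.069     ] [ 0.35144444 -0.27719993  0.069     ]
[ 0.35409461 -0.27754402  0.06174683] [ 0.35173765 -0.27624734  0.065486  ]
d [0.0055, 0.0026, 0.1381] t [0.002, -0.005, 0.001]
```

```bash
python3 -c "
from h import *
l=lambda n:pickle.load(open(n+'.pkl','rb'))
for n in('w1','w8'):
  c=l(n);P=pts(c);m=(abs(P[...,0]-.354)<.022)&(abs(P[...,1]+.278)<.022)&(P[...,2]>.062)&(P[...,2]<.08)
  v,u=np.where(m);print(n,m.sum(),plane(c,u.mean(),v.mean(),.069))
for n in('w2','w3','w4','w7'):
  c=l(n);u,v=map(int,proj(c,[.575,.2168,.303]));r=9
  g=cv2.cvtColor(c['color'],cv2.COLOR_RGB2GRAY)
  h=cv2.cvtColor(c['color'],cv2.COLOR_RGB2HSV);m=((g>140)&(h[...,1]<40)).astype(np.uint8)
  W=np.zeros_like(m);W[max(0,v-38):v+38,u-38:u+38]=1;m&=W
  m=cv2.morphologyEx(m,cv2.MORPH_OPEN,np.ones((5,5)));n_,lab,s_,ce=cv2.connectedComponentsWithStats(m)
  k=1+np.argmax(s_[1:,4]);cn=max(cv2.findContours((lab==k).astype(np.uint8),0,2)[0],key=cv2.contourArea)
  q=cv2.approxPolyDP(cn,8,True)[:,0];K=np.array([plane(c,*p,.303) for p in q.astype(float)]);M=cv2.moments(cn)
  print(n,len(q),K.mean(0).round(4),plane(c,M['m10']/M['m00'],M['m01']/M['m00'],.303).round(4),s_[k,4],[round(float(np.linalg.norm(K[i]-K[i-1])),4) for i in range(len(K))])
"
```

```text
w1 195 [ 0.35457483 -0.27803023  0.069     ]
w8 374 [ 0.35144444 -0.27719993  0.069     ]
w2 4 [0.5744 0.2219 0.303 ] [0.5757 0.221  0.303 ] 4868 [0.0466, 0.0489, 0.0456, 0.049]
w3 8 [0.5848 0.206  0.303 ] [0.5787 0.2159 0.303 ] 4494 [0.0393, 0.0491, 0.0412, 0.0359, 0.0155, 0.0289, 0.0122, 0.0093]
w4 4 [0.5747 0.2166 0.303 ] [0.5747 0.2166 0.303 ] 5196 [0.0298, 0.0297, 0.0297, 0.0296]
w7 9 [0.5857 0.2075 0.303 ] [0.5827 0.2109 0.303 ] 2728 [0.0189, 0.0319, 0.0306, 0.0444, 0.0246, 0.0432, 0.0487, 0.0373, 0.0207]
```

In the tool's units: -0.005 rad is -0.0016.

>>> {"method": "move_arm", "body": {
  "plan": [
    {"delta_pos": [0.0039,0.0021,0.03],"turn": [0.0006,-0.0016,0.0003],"fingers": 0.55},
    {"delta_pos": [0.0039,0.0021,0.06],"turn": [0.0006,-0.0016,0.0003],"fingers": 0.55},
    {"delta_pos": [0.0039,0.0021,0.09],"turn": [0.0006,-0.0016,0.0003],"fingers": 0.55},
    {"delta_pos": [0.0039,0.0021,0.11],"turn": [0.0006,-0.0016,0.0003],"fingers": 0.55},
    {"delta_pos": [0.0039,0.0021,0.125],"turn": [0.0006,-0.0016,0.0003],"fingers": 0.55},
    {"delta_pos": [0.0039,0.0021,0.137],"turn": [0.0006,-0.0016,0.0003],"fingers": 0.55},
    {"delta_pos": [0.0039,0.0021,0.137],"turn": [0.0006,-0.0016,0.0003],"fingers": 0.55},
    {"delta_pos": [0.0039,0.0021,0.137],"turn": [0.0006,-0.0016,0.0003],"fingers": 0.55}
  ]
}}

```text
clock: 16.3
position: [0.3539, -0.2777, 0.0628]
ee_rot: [-0.001, 1.0, -0.001, 0.002]
ft_force: [0.0, -1.6, -0.2]
grip_width: 0.45
grasp_force: 0.0
```

```bash
python3 -c "
from h import *
st();F=Rt(0,0)@np.diag([-1.,-1,1]);delta([.353,-.2776,.06],F)"
```

```text
t 16.3 p [ 0.3539 -0.2777  0.0628] z [ 0.004 -0.002 -1.   ] x [-1.    -0.001 -0.004] F [ 0.  -1.6 -0.2] g 0.45 0.0 q [ 0.4   0.14  0.17  2.11 -0.03  0.89  2.16]
d [0.0009, 0.0001, 0.0028] t [-0.002, 0.004, 0.001]
```

In the tool's units: 0.004 rad is 0.0013.

>>> {"method": "move_arm", "body": {
  "plan": [
    {"delta_pos": [0.0005,0,0.0025],"turn": [-0.0006,0.0013,0.0003],"fingers": 0.55},
    {"delta_pos": [0.0005,0,0.0025],"turn": [-0.0006,0.0013,0.0003],"fingers": 0.55},
    {"delta_pos": [0.0005,0,0.0025],"turn": [-0.0006,0.0013,0.0003],"fingers": 1},
    {"delta_pos": [0.0005,0,0.0025],"turn": [-0.0006,0.0013,0.0003],"fingers": 1},
    {"delta_pos": [0.0005,0,0.0025],"turn": [-0.0006,0.0013,0.0003],"fingers": 1},
    {"delta_pos": [0.0005,0,0.0025],"turn": [-0.0006,0.0013,0.0003],"fingers": 1}
  ],
  "force": 40
}}

```text
clock: 17.05
position: [0.3531, -0.2776, 0.06]
ee_rot: [-0.0, 1.0, 0.0, -0.0]
ft_force: [-1.3, 0.9, 5.3]
grip_width: 0.218
grasp_force: 39.0
```

```bash
python3 -c "
from h import *
st()
from h import *
c=snap('wrist','w9');P=pts(c);o=get_obs()
m=(abs(P[...,0]-.353)<.012)&(abs(P[...,1]+.2776)<.011)&(P[...,2]>.06)&(P[...,2]<.078);v,u=np.where(m);print(m.sum(),np.median(P[m],0),P[m].min(0),P[m].max(0),u.min(),u.max(),v.min(),v.max())
F=Rt(0,0)@np.diag([-1.,-1,1]);delta([.353,-.2776,.25],F)"
```

```text
t 17.05 p [ 0.3531 -0.2776  0.06  ] z [-0.001  0.    -1.   ] x [-1.    -0.     0.001] F [-1.3  0.9  5.3] g 0.218 39.0 q [ 0.4   0.15  0.17  2.11 -0.03  0.89  2.16]
1663 [ 0.34918899 -0.27770323  0.0675477 ] [ 0.34105773 -0.28857083  0.06000841] [ 0.36336571 -0.26663035  0.07797364] 253 303 266 321
d [0.0002, 0.0001, -0.19] t [0.0, -0.001, 0.0]
```

```bash
python3 -c "
from h import *
c=pickle.load(open('w9.pkl','rb'));P=pts(c)
for yc in(-.004,0,.004):
  m=(abs(P[...,1]+.2776-yc)<.0015)&(abs(P[...,0]-.353)<.03)&(P[...,2]>.04)&(P[...,2]<.08);Q=P[m];Q=Q[np.argsort(Q[:,0])]
  print((Q[::max(1,len(Q)//14),[0,2]]*1e3).round(1).tolist())
# bush hole in wrist views
for n in('w2','w4','w7'):
  c=pickle.load(open(n+'.pkl','rb'));g=cv2.cvtColor(c['color'],cv2.COLOR_RGB2GRAY);u,v=map(int,np.round(proj(c,[.575,.2168,.303])));r=13
  if v<r or v>419-r: print(n,u,v);continue
  s=g[v-r:v+r+1,u-r:u+r+1];b=np.median(s);vv,uu=np.where(s<b-25)
  k=np.hypot(uu-r,vv-r)<10;(a,bb),R=cv2.minEnclosingCircle(np.stack([uu[k],vv[k]],1).astype(np.float32));print(n,k.sum(),R,plane(c,u-r+a,v-r+bb,.303).round(4))
"
```

```text
[[323.0, 44.3], [326.3, 43.1], [330.1, 43.5], [333.9, 44.2], [337.9, 44.3], [341.9, 44.6], [343.7, 60.5], [344.0, 63.7], [344.3, 54.5], [345.1, 68.1], [347.7, 68.4], [351.5, 69.2], [355.5, 68.3], [359.0, 67.4], [382.8, 43.7]]
[[323.0, 44.3], [326.0, 45.3], [329.6, 44.8], [333.6, 44.6], [338.0, 44.0], [342.5, 44.6], [343.2, 57.5], [343.4, 68.3], [343.8, 65.9], [345.0, 67.5], [348.1, 68.5], [351.5, 67.5], [355.4, 68.4], [359.0, 68.2], [381.9, 44.8]]
[[323.0, 44.3], [327.2, 43.7], [330.6, 43.7], [334.5, 44.0], [338.3, 44.7], [342.1, 44.1], [344.0, 46.4], [344.3, 63.2], [344.7, 64.3], [345.4, 65.0], [347.4, 68.8], [351.2, 67.3], [354.8, 67.7], [358.7, 67.9], [381.3, 43.8]]
w2 251 9.192488670349121 [0.5747 0.2175 0.303 ]
w4 5 1.1181340217590332 [0.5768 0.2146 0.303 ]
w7 117 6.946321964263916 [0.5736 0.2177 0.303 ]
```

>>> {"method": "move_arm", "body": {
  "plan": [
    {"delta_pos": [0,0,-0.015],"turn": [0,0,0],"fingers": 1},
    {"delta_pos": [0,0,-0.035],"turn": [0,0,0],"fingers": 1},
    {"delta_pos": [0,0,-0.06],"turn": [0,0,0],"fingers": 1},
    {"delta_pos": [0,0,-0.1],"turn": [0,0,0],"fingers": 1},
    {"delta_pos": [0,0.03,-0.15],"turn": [0,0,0],"fingers": 1},
    {"delta_pos": [-0.01,0.07,-0.2],"turn": [0,0,0],"fingers": 1},
    {"delta_pos": [-0.03,0.11,-0.25],"turn": [0,0,0],"fingers": 1},
    {"delta_pos": [-0.05,0.16,-0.29],"turn": [0,0,0],"fingers": 1},
    {"delta_pos": [-0.08,0.21,-0.32],"turn": [0,0,0],"fingers": 1},
    {"delta_pos": [-0.11,0.26,-0.34],"turn": [0,0,0],"fingers": 1},
    {"delta_pos": [-0.14,0.31,-0.34],"turn": [0,0,0],"fingers": 1},
    {"delta_pos": [-0.16,0.35,-0.34],"turn": [0,0,0],"fingers": 1}
  ]
}}

```text
clock: 18.6
position: [0.5137, 0.0744, 0.4008]
ee_rot: [-0.0, 1.0, 0.0, 0.0]
ft_force: [1.3, -0.8, -1.5]
grip_width: 0.217
grasp_force: 39.2
```

```bash
python3 -c "
from h import *
st();F=Rt(0,0)@np.diag([-1.,-1,1]);delta([.575,.2168,.40],F)"
```

```text
t 18.6 p [0.5137 0.0744 0.4008] z [ 0.  0. -1.] x [-1.    -0.001 -0.   ] F [ 1.3 -0.8 -1.5] g 0.217 39.2 q [ 0.02  0.08 -0.27  1.44  0.02  1.63  1.32]
d [-0.0614, 0.1423, 0.0008] t [0.0, 0.0, 0.001]
```

>>> {"method": "move_arm", "body": {
  "plan": [
    {"delta_pos": [-0.015,0.035,0],"turn": [0,0,0],"fingers": 1},
    {"delta_pos": [-0.03,0.07,0],"turn": [0,0,0],"fingers": 1},
    {"delta_pos": [-0.045,0.105,0],"turn": [0,0,0],"fingers": 1},
    {"delta_pos": [-0.0614,0.1423,0],"turn": [0,0,0],"fingers": 1},
    {"delta_pos": [-0.0614,0.1423,0],"turn": [0,0,0],"fingers": 1},
    {"delta_pos": [-0.0614,0.1423,0],"turn": [0,0,0],"fingers": 1}
  ]
}}

```text
clock: 19.35
position: [0.5743, 0.2142, 0.4]
ee_rot: [-0.0, 1.0, -0.0, -0.0]
ft_force: [0.2, -0.9, -1.5]
grip_width: 0.216
grasp_force: 39.3
```

```bash
python3 -c "
from h import *
st();c=snap('wrist','w10');s=snap('scene','s10')
print(proj(c,[.575,.2168,.303]),proj(s,[.575,.2168,.303]),proj(s,[.575,.2168,.347]))
def A(k,X,w,h):
  u,v=map(int,proj(k,X));u=max(u,w);v=min(max(v,h),420-h);print(u-w,v-h);return cv2.resize(k['color'][v-h:v+h,u-w:u+w],(400,400),interpolation=2)
cv2.imwrite('pics/c4.png',np.hstack([A(c,[.575,.2168,.303],50,50),A(s,[.575,.2168,.325],25,25)])[:,:,::-1])"
```

```text
t 19.35 p [0.5743 0.2142 0.4   ] z [-0.001 -0.    -1.   ] x [-1.    -0.     0.001] F [ 0.2 -0.9 -1.5] g 0.216 39.3 q [-0.17  0.3  -0.36  1.19  0.11  1.67  1.07]
(np.float64(281.20230835865647), np.float64(219.35553385709397)) (np.float64(317.51604829306507), np.float64(259.33947377495355)) (np.float64(319.00463856501744), np.float64(247.1319553306434))
231 169
293 228
```

View pics/c4.png

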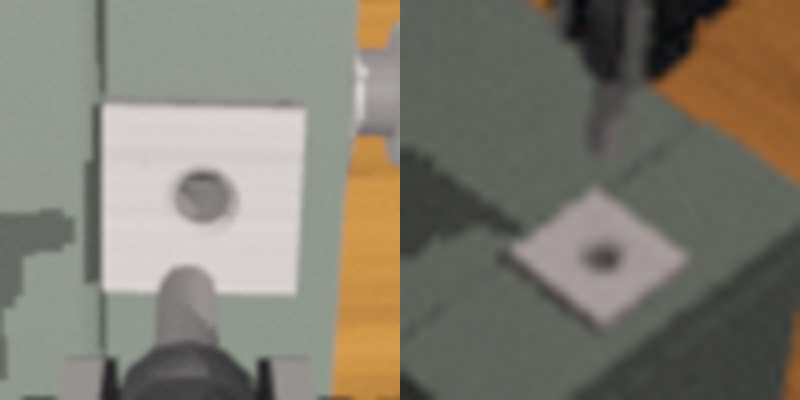

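The wrist half shows the hole at (282,218) and the pin's foot edge at (278,235.3), about level with the tool axis. The scene half shows the hole at (318.4,260.2) and the foot near (318,247).

```bash
python3 -c "
from h import *
st();c=pickle.load(open('w10.pkl','rb'));s=pickle.load(open('s10.pkl','rb'))
print('hole',plane(c,282,218,.303),plane(s,318.4,260.2,.303),tri(ray(c,282,218),ray(s,318.4,260.2)))
print('foot',plane(c,278,235.3,.347),plane(s,318,247,.347),proj(s,[.5743,.2142,.3465]))
F=Rt(0,0)@np.diag([-1.,-1,1]);delta([.5745,.217,.369],F)"
```

```text
t 19.45 p [0.5744 0.2136 0.4003] z [-0. -0. -1.] x [-1.     0.001  0.   ] F [-0.  -0.6 -1.2] g 0.215 39.3 q [-0.17  0.3  -0.36  1.19  0.1   1.67  1.07]
hole [0.57383034 0.21743851 0.303     ] [0.5755259  0.22023215 0.303     ] [0.57421209 0.21822357 0.30081235]
foot [0.56979169 0.21416876 0.347     ] [0.57645902 0.21483914 0.347     ] (np.float64(318.3798870014232), np.float64(246.5651307720969))
d [-0.0001, 0.0035, 0.0313] t [-0.0, -0.0, -0.001]
```

>>> {"method": "move_arm", "body": {
  "plan": [
    {"delta_pos": [0.0005,0.004,0.01],"turn": [0,0,0],"fingers": 1},
    {"delta_pos": [0.0005,0.004,0.02],"turn": [0,0,0],"fingers": 1},
    {"delta_pos": [0.0005,0.004,0.03],"turn": [0,0,0],"fingers": 1},
    {"delta_pos": [0.0005,0.004,0.036],"turn": [0,0,0],"fingers": 1},
    {"delta_pos": [0.0005,0.004,0.036],"turn": [0,0,0],"fingers": 1},
    {"delta_pos": [0.0005,0.004,0.036],"turn": [0,0,0],"fingers": 1}
  ]
}}

```text
clock: 20.2
position: [0.574, 0.2188, 0.364]
ee_rot: [-0.0, 1.0, 0.0, -0.0]
ft_force: [-0.0, 0.2, -1.5]
grip_width: 0.216
grasp_force: 39.3
```

```bash
python3 -c "
from h import *
st();c=snap('wrist','w11');F=Rt(0,0)@np.diag([-1.,-1,1]);delta([.574,.2176,.354],F)"
```

```text
t 20.2 p [0.574  0.2188 0.364 ] z [-0.  0. -1.] x [-1.    -0.001  0.   ] F [-0.   0.2 -1.5] g 0.216 39.3 q [-0.17  0.3  -0.36  1.26  0.1   1.6   1.06]
d [0.0001, -0.0013, 0.0101] t [0.001, -0.0, 0.001]
```

>>> {"method": "move_arm", "body": {
  "plan": [
    {"delta_pos": [0,-0.001,0.003],"turn": [0,0,0],"fingers": 1},
    {"delta_pos": [0,-0.001,0.006],"turn": [0,0,0],"fingers": 1},
    {"delta_pos": [0,-0.001,0.009],"turn": [0,0,0],"fingers": 1},
    {"delta_pos": [0,-0.001,0.012],"turn": [0,0,0],"fingers": 1},
    {"delta_pos": [0,-0.001,0.012],"turn": [0,0,0],"fingers": 1}
  ]
}}

```text
clock: 20.88
position: [0.5739, 0.2177, 0.3513]
ee_rot: [-0.0, 1.0, -0.0, -0.001]
ft_force: [0.1, -0.5, -1.1]
grip_width: 0.212
grasp_force: 39.3
```

```bash
python3 -c "
from h import *
st();F=Rt(0,0)@np.diag([-1.,-1,1]);delta([.574,.2176,.331],F)"
```

```text
t 20.88 p [0.5739 0.2177 0.3513] z [-0.001 -0.    -1.   ] x [-1.    -0.     0.001] F [ 0.1 -0.5 -1.1] g 0.212 39.3 q [-0.16  0.3  -0.36  1.29  0.1   1.57  1.06]
d [-0.0001, -0.0001, 0.0203] t [-0.0, -0.001, 0.0]
```

>>> {"method": "move_arm", "body": {
  "plan": [
    {"delta_pos": [0,0,0.004],"turn": [0,0,0],"fingers": 1},
    {"delta_pos": [0,0,0.008],"turn": [0,0,0],"fingers": 1},
    {"delta_pos": [0,0,0.012],"turn": [0,0,0],"fingers": 1},
    {"delta_pos": [0,0,0.016],"turn": [0,0,0],"fingers": 1},
    {"delta_pos": [0,0,0.019],"turn": [0,0,0],"fingers": 1},
    {"delta_pos": [0,0,0.019],"turn": [0,0,0],"fingers": 1}
  ]
}}

```text
clock: 21.62
position: [0.5739, 0.2177, 0.3323]
ee_rot: [-0.0, 1.0, 0.0, -0.001]
ft_force: [1.8, -0.7, -2.4]
grip_width: 0.218
grasp_force: 39.3
```

```bash
python3 -c "
from h import *
st();c=snap('wrist','w12');s=snap('scene','s12');P=pts(c);m=(abs(P[...,0]-.574)<.014)&(abs(P[...,1]-.2177)<.004)&(P[...,2]>.29);print(np.percentile(P[m][:,2],[5,20,50,70,80,90,95]))"
```

```text
t 21.62 p [0.5739 0.2177 0.3323] z [-0.001 -0.    -1.   ] x [-1.    -0.     0.001] F [ 1.8 -0.7 -2.4] g 0.218 39.3 q [-0.16  0.3  -0.36  1.33  0.11  1.53  1.06]
[0.30194257 0.33418277 0.39573804 0.40227097 0.40467026 0.40688439
 0.40790423]
```

>>> {"method": "move_arm", "body": {
  "plan": [
    {"delta_pos": [0,0,0],"turn": [0,0,0],"fingers": 0.5},
    {"delta_pos": [0,0,0],"turn": [0,0,0],"fingers": 0.5},
    {"delta_pos": [0,0,0],"turn": [0,0,0],"fingers": 0.5},
    {"delta_pos": [0,0,-0.03],"turn": [0,0,0],"fingers": 0.5},
    {"delta_pos": [0,0,-0.07],"turn": [0,0,0],"fingers": 0.5},
    {"delta_pos": [0,0.02,-0.09],"turn": [0,0,0],"fingers": 0.5},
    {"delta_pos": [0,0.05,-0.09],"turn": [0,0,0],"fingers": 0.5},
    {"delta_pos": [0,0.083,-0.09],"turn": [0,0,0],"fingers": 0.5},
    {"delta_pos": [0,0.083,-0.09],"turn": [0,0,0],"fingers": 0.5}
  ]
}}

```text
clock: 22.85
position: [0.5729, 0.3037, 0.4219]
ee_rot: [-0.002, 1.0, 0.001, -0.001]
ft_force: [0.0, -0.3, 0.5]
grip_width: 0.5
grasp_force: 0.0
```

```bash
cat >> h.py <<'E'
def head(c,xy=(.5745,.2175)):
    P=pts(c);m=(np.hypot(P[...,0]-xy[0],P[...,1]-xy[1])<.014)&(P[...,2]>.31)&(P[...,2]<.36);Q=P[m]
    if len(Q)<4: return None
    return len(Q),np.percentile(Q[:,2],[50,80,95]).round(4),np.median(Q,0).round(4)
E
python3 -c "
from h import *
st();c=snap('wrist','w13');s=snap('scene','s13');t=snap('top','t13')
for k in(c,s,t):print(head(k))
print(fmark(s,35,65))
delta(*wp(0,.06))"
```

```text
t 22.85 p [0.5729 0.3037 0.4219] z [-0.003  0.001 -1.   ] x [-1.    -0.005  0.003] F [ 0.  -0.3  0.5] g 0.5 0.0 q [-0.31  0.4  -0.39  1.02  0.15  1.75  0.93]
(769, array([0.3351, 0.3366, 0.3373]), array([0.5749, 0.2196, 0.3351]))
(82, array([0.3342, 0.3378, 0.3396]), array([0.5822, 0.2185, 0.3342]))
(65, array([0.3357, 0.3384, 0.3408]), array([0.5766, 0.2147, 0.3357]))
(np.float64(50.1), np.float64(71.25), np.float64(150.25))
d [-0.0023, -0.0001, 0.1478] t [-0.0, -0.001, 0.017]
```

In the tool's units: 0.017 rad is 0.0054.

>>> {"method": "move_arm", "body": {
  "plan": [
    {"delta_pos": [-0.0023,0,0.03],"turn": [0,0,0.0054],"fingers": 0.5},
    {"delta_pos": [-0.0023,0,0.06],"turn": [0,0,0.0054],"fingers": 0.5},
    {"delta_pos": [-0.0023,0,0.09],"turn": [0,0,0.0054],"fingers": 0.5},
    {"delta_pos": [-0.0023,0,0.12],"turn": [0,0,0.0054],"fingers": 0.5},
    {"delta_pos": [-0.0023,0,0.1478],"turn": [0,0,0.0054],"fingers": 0.5},
    {"delta_pos": [-0.0023,0,0.1478],"turn": [0,0,0.0054],"fingers": 0.5},
    {"delta_pos": [-0.0023,0,0.1478],"turn": [0,0,0.0054],"fingers": 0.5}
  ]
}}

```text
clock: 23.88
position: [0.5768, 0.3004, 0.2765]
ee_rot: [0.009, 1.0, 0.0, 0.0]
ft_force: [-1.5, -0.6, -0.0]
grip_width: 0.502
grasp_force: 0.0
```

```bash
python3 -c "
from h import *
st();delta(*wp(0,.06));c=snap('wrist','w14');s=snap('scene','s14');print(head(c),head(s),fmark(s,35,65))"
```

```text
t 23.88 p [0.5768 0.3004 0.2765] z [ 0.001  0.001 -1.   ] x [-1.     0.018 -0.001] F [-1.5 -0.6 -0. ] g 0.502 0.0 q [-0.27  0.4  -0.39  1.32  0.15  1.45  0.91]
d [0.0003, -0.0006, 0.0015] t [0.001, 0.001, -0.0]
(4826, array([0.3293, 0.3361, 0.337 ]), array([0.5719, 0.2212, 0.3293])) (83, array([0.3327, 0.3378, 0.3391]), array([0.583 , 0.2185, 0.3327])) (np.float64(50.1), np.float64(69.25), np.float64(148.0))
```

>>> {"method": "move_arm", "body": {
  "plan": [
    {"delta_pos": [0,-0.0005,0.001],"turn": [0,0,0],"fingers": 1},
    {"delta_pos": [0,-0.0005,0.001],"turn": [0,0,0],"fingers": 1},
    {"delta_pos": [0,-0.0005,0.001],"turn": [0,0,0],"fingers": 1},
    {"delta_pos": [0,-0.0005,0.001],"turn": [0,0,0],"fingers": 1}
  ],
  "force": 25
}}

```text
clock: 24.48
position: [0.5764, 0.3001, 0.2745]
ee_rot: [0.009, 1.0, 0.0, -0.0]
ft_force: [-1.2, -2.4, 4.9]
grip_width: 0.183
grasp_force: 26.6
```

```bash
cat > k.py <<'E'
from h import *
st();c=snap('wrist','wk');s=snap('scene','sk');print(head(c)[1:],head(s),fmark(s,35,65))
E
python3 k.py
```

```text
t 24.48 p [0.5764 0.3001 0.2745] z [-0.  0. -1.] x [-1.     0.017  0.   ] F [-1.2 -2.4  4.9] g 0.183 26.6 q [-0.27  0.4  -0.39  1.32  0.15  1.45  0.91]
(array([0.3287, 0.3359, 0.337 ]), array([0.5721, 0.2218, 0.3287])) (82, array([0.3339, 0.3381, 0.3391]), array([0.5825, 0.2195, 0.3339])) (np.float64(50.11), np.float64(78.75), np.float64(147.75))
```

In the tool's units: 0.017 rad is 0.0054.

>>> {"method": "move_arm", "body": {
  "plan": [
    {"delta_pos": [-0.001,0,0],"turn": [0,0.0054,0],"fingers": 1},
    {"delta_pos": [-0.0021,0,0],"turn": [0,0.0111,0],"fingers": 1},
    {"delta_pos": [-0.0021,0,0],"turn": [0,0.0111,0],"fingers": 1}
  ]
}}

```text
clock: 24.95
position: [0.5785, 0.3, 0.2745]
ee_rot: [0.009, 1.0, 0.0, -0.018]
ft_force: [-2.1, -3.6, 7.0]
grip_width: 0.179
grasp_force: 27.1
```

```bash
python3 k.py
```

```text
t 24.95 p [0.5785 0.3    0.2745] z [-0.037  0.001 -0.999] x [-0.999  0.017  0.037] F [-2.1 -3.6  7. ] g 0.179 27.1 q [-0.27  0.43 -0.39  1.28  0.14  1.49  0.92]
(array([0.3301, 0.3365, 0.3374]), array([0.5711, 0.2227, 0.3301])) (79, array([0.3322, 0.3387, 0.34  ]), array([0.5822, 0.2184, 0.3322])) (np.float64(52.51), np.float64(73.75), np.float64(146.75))
```

In the tool's units: 0.017 rad is 0.0054.

>>> {"method": "move_arm", "body": {
  "plan": [
    {"delta_pos": [-0.001,0,0],"turn": [0,0.0054,0],"fingers": 1},
    {"delta_pos": [-0.0021,0,0],"turn": [0,0.0111,0],"fingers": 1},
    {"delta_pos": [-0.0021,0,0],"turn": [0,0.0111,0],"fingers": 1}
  ]
}}

```text
clock: 25.42
position: [0.5806, 0.3, 0.2744]
ee_rot: [0.009, 0.999, 0.0, -0.036]
ft_force: [-2.2, -3.9, 6.8]
grip_width: 0.183
grasp_force: 27.1
```

```bash
python3 k.py
```

```text
t 25.43 p [0.5806 0.3    0.2744] z [-0.072  0.002 -0.997] x [-0.997  0.017  0.072] F [-2.2 -3.9  6.8] g 0.183 27.1 q [-0.27  0.46 -0.39  1.25  0.12  1.52  0.93]
(array([0.3303, 0.3367, 0.3378]), array([0.5715, 0.2231, 0.3303])) (71, array([0.3348, 0.3392, 0.3407]), array([0.5821, 0.2171, 0.3348])) (np.float64(54.84), np.float64(85.0), np.float64(130.875))
```

In the tool's units: 0.017 rad is 0.0054.

>>> {"method": "move_arm", "body": {
  "plan": [
    {"delta_pos": [-0.001,0,0],"turn": [0,0.0054,0],"fingers": 1},
    {"delta_pos": [-0.0019,0,0],"turn": [0,0.0099,0],"fingers": 1},
    {"delta_pos": [-0.0019,0,0],"turn": [0,0.0099,0],"fingers": 1}
  ]
}}

```text
clock: 25.9
position: [0.5824, 0.2999, 0.2743]
ee_rot: [0.008, 0.999, 0.001, -0.051]
ft_force: [-2.6, -3.5, 7.1]
grip_width: 0.184
grasp_force: 27.1
```

```bash
python3 k.py; python3 -c "
from h import *
arc([6,4,2,0,-1,-2],.0595)"
```

```text
t 25.9 p [0.5824 0.2999 0.2743] z [-0.103  0.002 -0.995] x [-0.995  0.017  0.103] F [-2.6 -3.5  7.1] g 0.184 27.1 q [-0.26  0.48 -0.38  1.21  0.11  1.56  0.93]
(array([0.3305, 0.337 , 0.3381]), array([0.5718, 0.2235, 0.3305])) (63, array([0.3372, 0.3396, 0.3412]), array([0.5826, 0.2162, 0.3372])) (np.float64(56.32), np.float64(97.5), np.float64(127.5))
6 d [-0.0003, -0.0002, 0.0001] t [0.0, 0.002, 0.0]
4 d [0.0018, -0.0002, 0.0001] t [0.0, -0.032, 0.0]
2 d [0.0039, -0.0002, 0.0002] t [0.0, -0.067, 0.0]
0 d [0.0059, -0.0002, 0.0004] t [0.0, -0.102, 0.0]
-1 d [0.007, -0.0002, 0.0005] t [0.0, -0.12, 0.0]
-2 d [0.008, -0.0002, 0.0006] t [0.0, -0.137, 0.0]
```

In the tool's units: -0.11 rad is -0.035.

>>> {"method": "move_arm", "body": {
  "plan": [
    {"delta_pos": [0.0012,0,0],"turn": [0,-0.0064,0],"fingers": 1},
    {"delta_pos": [0.0024,0,0.0001],"turn": [0,-0.0127,0],"fingers": 1},
    {"delta_pos": [0.0036,0,0.0001],"turn": [0,-0.0191,0],"fingers": 1},
    {"delta_pos": [0.0048,0,0.0002],"turn": [0,-0.0255,0],"fingers": 1},
    {"delta_pos": [0.006,0,0.0003],"turn": [0,-0.0318,0],"fingers": 1},
    {"delta_pos": [0.0065,0,0.0003],"turn": [0,-0.035,0],"fingers": 1},
    {"delta_pos": [0.0065,0,0.0003],"turn": [0,-0.035,0],"fingers": 1}
  ]
}}

```text
clock: 26.88
position: [0.5761, 0.3001, 0.2745]
ee_rot: [0.009, 1.0, 0.0, 0.004]
ft_force: [1.4, -2.0, 6.8]
grip_width: 0.178
grasp_force: 27.0
```

```bash
python3 k.py
```

```text
t 26.88 p [0.5761 0.3001 0.2745] z [ 0.009  0.    -1.   ] x [-1.     0.017 -0.009] F [ 1.4 -2.   6.8] g 0.178 27.0 q [-0.27  0.4  -0.39  1.33  0.15  1.44  0.9 ]
(array([0.3281, 0.3357, 0.337 ]), array([0.5721, 0.2217, 0.3281])) (73, array([0.3347, 0.3377, 0.339 ]), array([0.5828, 0.2188, 0.3347])) (np.float64(50.07), np.float64(75.0), np.float64(148.0))
```

In the tool's units: -0.017 rad is -0.0054.

>>> {"method": "move_arm", "body": {
  "plan": [
    {"delta_pos": [0.001,0,0],"turn": [0,-0.0054,0],"fingers": 1},
    {"delta_pos": [0.0018,0,0],"turn": [0,-0.0095,0],"fingers": 1},
    {"delta_pos": [0.0018,0,0],"turn": [0,-0.0095,0],"fingers": 1}
  ]
}}

```text
clock: 27.35
position: [0.5743, 0.3001, 0.2744]
ee_rot: [0.009, 1.0, 0.0, 0.019]
ft_force: [0.6, -3.1, 5.8]
grip_width: 0.18
grasp_force: 27.0
```

```bash
python3 k.py
```

```text
t 27.35 p [0.5743 0.3001 0.2744] z [ 0.039 -0.    -0.999] x [-0.999  0.017 -0.039] F [ 0.6 -3.1  5.8] g 0.18 27.0 q [-0.27  0.37 -0.39  1.36  0.16  1.4   0.89]
(array([0.3268, 0.3346, 0.3366]), array([0.5714, 0.221 , 0.3268])) (71, array([0.3348, 0.3374, 0.3388]), array([0.5822, 0.2193, 0.3348])) (np.float64(48.08), np.float64(85.0), np.float64(147.75))
```

In the tool's units: -0.017 rad is -0.0054.

>>> {"method": "move_arm", "body": {
  "plan": [
    {"delta_pos": [0.001,0,0],"turn": [0,-0.0054,0],"fingers": 1},
    {"delta_pos": [0.0018,0,0],"turn": [0,-0.0095,0],"fingers": 1},
    {"delta_pos": [0.0018,0,0],"turn": [0,-0.0095,0],"fingers": 1}
  ]
}}

```text
clock: 27.82
position: [0.5725, 0.3002, 0.2743]
ee_rot: [0.008, 0.999, -0.0, 0.034]
ft_force: [0.6, -2.2, 6.9]
grip_width: 0.179
grasp_force: 27.0
```

```bash
python3 k.py
```

```text
t 27.82 p [0.5725 0.3002 0.2743] z [ 0.068 -0.001 -0.998] x [-0.998  0.017 -0.068] F [ 0.6 -2.2  6.9] g 0.179 27.0 q [-0.28  0.35 -0.39  1.39  0.18  1.37  0.88]
(array([0.3252, 0.3331, 0.3361]), array([0.5707, 0.2202, 0.3252])) (67, array([0.3347, 0.3372, 0.3387]), array([0.5824, 0.2199, 0.3347])) (np.float64(47.13), np.float64(70.0), np.float64(148.375))
```

In the tool's units: -0.017 rad is -0.0054.

>>> {"method": "move_arm", "body": {
  "plan": [
    {"delta_pos": [0.001,0,0],"turn": [0,-0.0054,0],"fingers": 1},
    {"delta_pos": [0.0018,0,0],"turn": [0,-0.0095,0],"fingers": 1},
    {"delta_pos": [0.0018,0,0],"turn": [0,-0.0095,0],"fingers": 1}
  ]
}}

```text
clock: 28.3
position: [0.5707, 0.3002, 0.2741]
ee_rot: [0.008, 0.999, -0.0, 0.049]
ft_force: [1.4, -2.7, 6.6]
grip_width: 0.176
grasp_force: 26.9
```

```bash
python3 k.py
```

```text
t 28.3 p [0.5707 0.3002 0.2741] z [ 0.098 -0.001 -0.995] x [-0.995  0.017 -0.098] F [ 1.4 -2.7  6.6] g 0.176 26.9 q [-0.28  0.33 -0.39  1.42  0.19  1.34  0.87]
(array([0.322 , 0.3258, 0.3264]), array([0.5692, 0.2198, 0.322 ])) (67, array([0.3251, 0.327 , 0.3283]), array([0.5797, 0.2179, 0.3251])) (np.float64(44.82), np.float64(70.5), np.float64(148.5))
```

In the tool's units: 0.09 rad is 0.0286.

>>> {"method": "move_arm", "body": {
  "plan": [
    {"delta_pos": [0,0,0],"turn": [0,0,0],"fingers": 0.5},
    {"delta_pos": [0,0,0],"turn": [0,0,0],"fingers": 0.5},
    {"delta_pos": [0,0,0],"turn": [0,0,0],"fingers": 0.5},
    {"delta_pos": [0,0,-0.03],"turn": [0,0,0],"fingers": 0.5},
    {"delta_pos": [0,0,-0.07],"turn": [0,0,0],"fingers": 0.5},
    {"delta_pos": [0.02,0,-0.11],"turn": [0,0,0],"fingers": 0.5},
    {"delta_pos": [0.05,0,-0.15],"turn": [0,0.0286,0],"fingers": 0.5},
    {"delta_pos": [0.05,0,-0.15],"turn": [0,0.0286,0],"fingers": 0.5},
    {"delta_pos": [0.05,0,-0.15],"turn": [0,0.0286,0],"fingers": 0.5}
  ]
}}

```text
clock: 29.52
position: [0.5062, 0.3013, 0.4173]
ee_rot: [0.008, 1.0, -0.0, 0.004]
ft_force: [1.4, -0.9, 0.4]
grip_width: 0.496
grasp_force: 0.0
```

```bash
python3 -c "
from h import *
st();c=snap('wrist','w15');s=snap('scene','s15');t=snap('top','t15')
for a,b in((c,'w13'),(s,'s13'),(t,'t13')):
  for k in(a,pickle.load(open(b+'.pkl','rb'))):
    P=pts(k);d=np.hypot(P[...,0]-.5745,P[...,1]-.2175);z=P[...,2]
    print(head(k),'bush',np.median(z[(abs(P[...,0]-.5745)<.018)&(abs(P[...,1]-.2175)<.018)&(d>.013)&(z<.31)&(z>.29)]).round(4))
print(fmark(s,35,65))"
```

```text
t 29.52 p [0.5062 0.3013 0.4173] z [ 0.008 -0.    -1.   ] x [-1.     0.017 -0.008] F [ 1.4 -0.9  0.4] g 0.496 0.0 q [-0.3   0.25 -0.41  1.22  0.1   1.68  0.87]
(520, array([0.325 , 0.3261, 0.3267]), array([0.5718, 0.2186, 0.325 ])) bush 0.302
(769, array([0.3351, 0.3366, 0.3373]), array([0.5749, 0.2196, 0.3351])) bush 0.3019
(66, array([0.3254, 0.3276, 0.3285]), array([0.5803, 0.2186, 0.3254])) bush 0.303
(82, array([0.3342, 0.3378, 0.3396]), array([0.5822, 0.2185, 0.3342])) bush 0.3029
(57, array([0.3255, 0.3282, 0.33  ]), array([0.5752, 0.2152, 0.3255])) bush 0.3028
(65, array([0.3357, 0.3384, 0.3408]), array([0.5766, 0.2147, 0.3357])) bush 0.303
(np.float64(44.87), np.float64(69.75), np.float64(150.75))
```

The pin dropped 10.5 mm, which matches its stand-off above the bush. The head's top is now 24 mm above the bush, so it is flush, and the robot is clear.

```bash
python3 -c "
from h import *
print(hand_in())"
```

```text
the job is handed in; nothing more can be done
None
```

The wheel was turned to its mark and the index pin is home: camera depth readings put its head flush on the bush, with the mark about 4° short of the pointer. The gripper is open and clear of everything, nothing else was gripped or moved on purpose, and the job is handed in at about 30 s.

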